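# Open the clamped stamp case and fetch the stamp

## Task

Get the texture stamp out of its tight-lidded wooden case, using the hold-down board: stand the closed case on the board with one end of its foot pushed fully home under the metal lip, close the toggle clamp onto the other end, and only then draw the deep lid straight up and off. Set the lid down gently, mouth down, on the bare table, and stand the stamp gently and upright on the terracotta tile, wholly within its edges; leave the opened case clamped, and do not disturb the jar, pot or tape.

Things in the scene. Friction and masses are not known exactly. Their poses are not given: they have to be found in the camera images.
- clamp_board: plywood hold-down board 245 x 110 x 15 mm, fixed to the table. Origin: on the table under the centre of the case when that is fully home; x points from the clamp to the metal lip, z up. Board x = -165 to 80 mm, y = -55 to 55, top z = 15, flat and clear from the clamp (x = -78) to the lip. Steel cheeks of the clamp: x = -144 to -86, y = -12 to 12, up to z = 64.
- lip_edge (a point): middle of the front edge, underside, of the aluminium lip (84 mm wide in y), at x = 40, z = 27 mm in the board's frame: 12 mm above the board. The lip is 3 mm thick and reaches back over a stop block whose face, at x = 50 mm, stops the foot of the case.
- clamp_foot (a point): centre of the pressing face of the clamp arm's rubber foot (12 mm across). The arm turns about y at x = -95, z = 50 mm in the board's frame. Shut, the foot presses on the case's foot at x = -42, z = 25 mm, 5 mm clear of the lid; open, the arm stands about upright, between x = -122 and -70 mm and up to z = 115.
- clamp_handle (a joint): clamp handle, rad: 0 = shut, foot pressing on the case; 1.18 to 1.3 as found, open; must end below 0.04. At angle h the grip runs from point handle_pivot along (-cos(h+0.1), 0, sin(h+0.1)) in the board's frame: nearly upright when open, pressed back and down, away from the case, to shut. Stiff: friction 0.6 N m, stays where left. The arm turns 1.4 times as far; the shut clamp holds the foot.
- handle_pivot (a point): axis of the clamp handle, at x = -125, y = 0, z = 53 mm in the board's frame; the handle turns about the board's y.
- handle_grip (a point): point on the axis of the red handle grip, 95 mm from the pivot; the grip is 18 mm thick and reaches from 43 to 131 mm from the pivot.
- case: base of the wooden case, 0.21 kg; origin at the centre of its underside, z up; same after half a turn. Dark foot 100 (x) x 64 (y) x 10 mm; on it a block 50 x 50 mm up to z = 70 mm with a pocket 34 x 34 x 30 mm deep that holds the stamp. Home: origin at 0, 0, 15 mm in the board's frame, its x along the board's x, either way round.
- lid: deep wooden lid, square cap 61 x 61 mm, 90 mm high, walls 3.5 mm, 2 mm play round the block, 0.07 kg. Origin: centre of its mouth; z to the closed top. Closed: 10 mm above the case's origin. Cork strips in the block grip it with 7 to 12 N for 60 mm; the closed case can be carried by it. It clears the stamp's knob after 82 mm. Grip the sides that face the case's y.
- stamp: wooden texture stamp, origin at the centre of its underside, z up: body 30 x 30 x 30 mm, on it a round knob 18 mm across that reaches to z = 52 mm, 0.04 kg. It starts upright in the case's pocket, origin 40 mm above the case's, so that the whole knob stands above the block once the lid is off.
- tile_top (a point): centre of the top of the square terracotta tile, 110 x 110 x 10 mm, lying flat on the table, its sides along the axes of this point.
- glaze_jar: glass jar with red lid, 62 mm across, 86 mm high; origin at the centre of its underside. Bystander.
- slip_pot: small blue-grey pot, 70 mm across, 69 mm high; origin at the centre of its underside. Bystander.
- masking_tape: roll of masking tape lying flat, 100 mm across, 25 mm high; origin at the centre of its underside. Bystander.
Not all that is in view belongs to the job. What is shaped like the lid but green is not meant. Of the things shaped like the part that bears tile_top, the terracotta one is meant.

How it is judged:
On the way, in this order (a step that is already met when the one before it is completed fails the run):
1. the closed case stands on the board with its foot pushed home under the lip (x of case in the frame of clamp_board between -0.007 and 0.006 m and y of case in the frame of clamp_board between -0.01 and 0.01 m and z of case in the frame of clamp_board between 0.012 and 0.019 m and angle between the x axis of case and the x axis of clamp_board, either way round below 0.1 rad and angle between case's own z axis and vertical below 0.06 rad and z of lid in the frame of case below 0.018 m), for 0.2 s.
2. the toggle clamp is shut on the other end of the foot, the lid still on (all of step 1 and value of joint clamp_handle below 0.04 rad), for 0.2 s.
3. the lid has been drawn off the clamped case (x of case in the frame of clamp_board between -0.007 and 0.006 m and y of case in the frame of clamp_board between -0.01 and 0.01 m and z of case in the frame of clamp_board between 0.012 and 0.019 m and angle between the x axis of case and the x axis of clamp_board, either way round below 0.1 rad and angle between case's own z axis and vertical below 0.06 rad and value of joint clamp_handle below 0.04 rad and z of lid in the frame of case above 0.075 m), for 0.1 s.
At the end, for the whole second after the job is handed in: Case base still home (7 mm along, 10 mm across, 0.1 rad) and clamp shut (handle below 0.04 rad); lid mouth down on the bare table (within 5 mm, 0.06 rad); stamp upright on the tile (0.06 rad), its centre 15 mm or more inside every edge; lid and stamp at rest (x of case in the frame of clamp_board between -0.007 and 0.006 m and y of case in the frame of clamp_board between -0.01 and 0.01 m and z of case in the frame of clamp_board between 0.012 and 0.019 m and angle between the x axis of case and the x axis of clamp_board, either way round below 0.1 rad and angle between each of case, lid, stamp's own z axis and vertical below 0.06 rad and value of joint clamp_handle below 0.04 rad and height (world z) of lid between -0.004 and 0.005 m and linear speed of each of lid, stamp below 0.02 m/s and x of stamp in the frame of tile_top between -0.04 and 0.04 m and y of stamp in the frame of tile_top between -0.04 and 0.04 m and z of stamp in the frame of tile_top between -0.004 and 0.004 m); the robot touches nothing.
It fails at once if the lid is drawn up while the clamp is not shut on the case (z of lid in the frame of case between 0.022 and 0.07 m and horizontal distance between lid and case below 0.02 m and value of joint clamp_handle above 0.2 rad).
It fails at once if the lid is wrenched crooked on the block instead of drawn straight (z of lid in the frame of case between 0.005 and 0.06 m and horizontal distance between lid and case below 0.025 m and angle between the z axis of lid and the z axis of case, either way round above 0.15 rad).
It fails at once if the lid is dropped onto the table, or the stamp onto the tile ((height (world z) of lid below 0.012 m and linear speed of lid above 0.6 m/s) or (height (world z) of stamp below 0.022 m and linear speed of stamp above 0.6 m/s and horizontal distance between stamp and tile_top below 0.09 m)).
It fails at once if the stamp is tipped over (angle between stamp's own z axis and vertical above 0.6 rad).
It fails at once if a bystander (jar, pot or tape) is pushed more than 30 mm or tipped (distance of any of glaze_jar, slip_pot, masking_tape from where it was at the start of the episode above 0.03 m or angle between any of glaze_jar, slip_pot, masking_tape's own z axis and vertical above 0.35 rad).
It also fails if it takes over 72 s, if anything falls off the work surface, if the arm or the gripper's body presses on something with over 40 N, if the wrist force passes 120 N, or if a joint passes its speed limit or range.

## Robot

A 7-joint arm with a two-finger parallel gripper is mounted at the origin on the work surface; the furniture and walls round the work are solid. World frame = base frame: x ahead of the robot, y to its left, z up, the work surface at z = 0. Lengths are in m, angles in rad, forces in N, time in s.
With the tool pointing down it reaches from about 0.4 to 0.85 m from the base axis. Payload 10.4 kg.
Tool frame: the origin (TCP) lies at the very end of the fingers, on their centre line; the grasp point (between the pads) lies 19 mm behind it; z points along the fingers, y is the line along which they close (so a half turn about z gives the same grasp; the last joint's range is limited). The gripper opens to 85 mm and grips with 20 to 120 N. Pads are 22 mm wide; open, the fingers measure 114 mm over their backs; the gripper's body (76 mm by 85 mm) begins 54 mm behind the grasp point. The pads swing forward as they close: fully open they stand 13 mm farther back than shut.
Start: joints at [-1.25, 0.332, -0.065, 1.46, 0.022, 1.35, -0.088], TCP at [0.211, 0.588, 0.231] pointing down, gripper open.
Joint ranges: [-2.6, 2.6], [-0.5, 2.12], [-1.47, 1.34], [0.16, 2.42], [-1.27, 4.41], [0.06, 2.06], [-2.6, 2.6]. Speed limits (rad/s): [2.22, 2.22, 2.79, 2.79, 3.14, 3.14, 3.14].

## Interface

Orientations are given as a unit quaternion [x, y, z, w].
In Python, from workcell import manip, optics gives the robot as it stands.
- The arm moves only by the tool jog_arm, never from a script. Its arguments are lists of equal length, an entry for each row: "dr": the turn, a rotation vector about the tool's x, y, z normalised to -1 to 1, where 1 is 4 degrees, a list of three; "translation": the shift along the tool's x, y, z normalised to -1 to 1, where 1 is 0.025 m, a list of three; "jaw": the opening, from 0 (shut) to 1 (fully open). A call has 1 to 10 rows; each row shifts and turns the commanded pose from where the row before left it, along the tool's axes as they then stand; what a row does not reach is not made up. A row lasts 1/10 s, in which the tool goes at most 50 mm and 8.59 degrees, less where a joint would pass 70% of its speed; a pose out of reach is approached as far as the arm can. A call with a number of a shift or a turn outside -1 to 1 is refused whole. A call with a gripper value outside its range is refused whole. The fingers move at their own pace and stop on an object; "squeeze" is the grip in N (left out, the last holds). Time passes only in rows, so rows that do not move let the fingers close. It gives the time, the measured TCP pose, the force, the opening and the grip force at its end, in the units of the state.
- manip.get_obs(): the state, without advancing time (a new reading comes with each control period).
- optics.camera(name): name is "scene" or "side" or "wrist"; returns a dict with "color" (384x512x3 uint8, red, green, blue), "mtx" (3x3 intrinsics, pixels), "k1" (the pictures are not rectified: a ray, as slopes to the right and down, at radius r is drawn at 1 + k1 r^2 times it, then the intrinsics apply), "R" (3x3) and "t" (3): a world point X has camera coordinates R X + t. Camera axes: x right, y down, z forward; pixel columns grow to the right and rows downward; lengths in m; the calibration is good to about 2 mm. A picture is of the moment at which its call begins. There is no depth.
- manip.hand_in(): hands the job in; it is judged then, once.
The state is a dict: "clock": time; "joint_pos": joint angles; "joint_velocities": joint speeds; "tau": joint torques, N m; "position": TCP position; "ee_rot": TCP orientation; "ft_force": force on the tool from outside, world axes, zero at the start; "torque": the same for the moment, N m; "grip_width": opening from 0.0 (shut) to 1.0 (fully open); "grasp_force": force on a finger pad.
Only numpy, scipy, OpenCV 4.12 (cv2) and the standard library are available. Lean on these libraries where they do the work, as an engineer would, in place of code of your own. Each camera call takes 0.05 s, during which the arm holds its last target. There are 200 camera calls.

## Working session

There is one attempt and no reset: what is moved stays moved. The work goes in short steps, Python scripts to look and compute and a tool call to move; the robot and the scene stay as the last step left them, time stands still between calls to the robot, and variables do not carry over. Pictures are saved under pics/ and viewed, at most 10 in all, crops included, and the job is handed in when it is done.

Besides the shell and the picture viewer there is one more tool, called by a JSON object that holds its "fn" and its "kwargs", one argument or row to a line. jog_arm: Moves the arm, as the interface text tells. Scaled input: -1 to 1 covers 0.025 m each way for a shift and 4 degrees each way for a turn. Its arguments: {"type":"object","properties":{"dr":{"type":"array","items":{"type":"array","items":{"type":"number"}}},"translation":{"type":"array","items":{"type":"array","items":{"type":"number"}}},"jaw":{"type":"array","items":{"type":"number"}},"squeeze":{"type":"number"}},"required":["dr","translation","jaw"]}

```bash
mkdir -p pics; ls
cat > h.py <<'E'
import numpy as np, cv2
from workcell import manip, optics
from scipy.spatial.transform import Rotation as Ro
def snap(n,f=None):
    c=optics.camera(n)
    if f: cv2.imwrite('pics/'+f,c['color'][:,:,::-1]); np.savez('pics/'+f+'.npz',**{k:np.asarray(v) for k,v in c.items()})
    return c
def load(f): return dict(np.load('pics/'+f+'.npz'))
def proj(c,X):
    p=np.atleast_2d(X)@c['R'].T+c['t']; s=p[:,:2]/p[:,2:]
    s=s*(1+c['k1']*(s**2).sum(1,keepdims=True)); m=c['mtx']
    return s@m[:2,:2].T+m[:2,2]
def ray(c,uv):
    K=c['mtx']; d=(np.asarray(uv,float)-K[:2,2])/[K[0,0],K[1,1]]; s=d.copy()
    for _ in range(20): s=d/(1+c['k1']*(s@s))
    v=c['R'].T@np.r_[s,1]; return -c['R'].T@c['t'], v/np.linalg.norm(v)
def onz(c,uv,z):
    o,d=ray(c,uv); return o+d*(z-o[2])/d[2]
def tri(*obs):
    A=0;b=0
    for c,uv in obs:
        o,d=ray(c,uv); P=np.eye(3)-np.outer(d,d); A=A+P; b=b+P@o
    X=np.linalg.solve(A,b); return X,[np.linalg.norm((np.eye(3)-np.outer(ray(c,u)[1],ray(c,u)[1]))@(X-ray(c,u)[0])) for c,u in obs]
E
python3 - <<'E'
from h import *
a=snap('scene','scene0.png');b=snap('side','side0.png');w=snap('wrist','wrist0.png')
big=np.vstack([a['color'],b['color']])
for c in (a,b,w): print((-c['R'].T@c['t']).round(3), c['R'][2].round(2),c['k1'],c['mtx'][0,0])
def up(c): return cv2.resize(c['color'],(800,600),interpolation=cv2.INTER_CUBIC)[:,:,::-1]
cv2.imwrite('pics/s.png',up(a));cv2.imwrite('pics/d.png',up(b))
print(manip.get_obs())
E
```

```text
pics
[ 0.017 -0.733  1.048] [ 0.4   0.55 -0.74] -0.12751328161967201 378.68613252663033
[-0.132 -0.951  0.627] [ 0.5   0.75 -0.44] 0.009922167208578067 376.8388977915293
[0.15  0.61  0.373] [ 0.24 -0.09 -0.97] -0.038351896811206904 312.3598987287484
{'clock': 0.15, 'joint_pos': array([-1.24959513,  0.33275443, -0.06470266,  1.46069664,  0.02160814,
        1.3498869 , -0.08849745]), 'joint_velocities': array([-0.00020595, -0.00224707,  0.00113683, -0.00254574,  0.00083817,
        0.00154374,  0.0019452 ]), 'tau': array([ 7.28671148e-04, -6.25827956e+01,  4.91112645e-02, -3.91859365e+01,
        1.61821110e-02,  7.48114631e-03,  8.52565336e-06]), 'position': array([0.21058014, 0.58818252, 0.2307061 ]), 'ee_rot': array([ 1.71044051e-01,  9.85263243e-01, -5.20757515e-04, -6.55150736e-05]), 'ft_force': array([-0.14952633, -0.67552806,  0.31544911]), 'torque': array([-0.00288531, -0.03843887,  0.00468073]), 'grasp_force': 0.0, 'grip_width': 1.0008491137133637}
```

View pics/s.png

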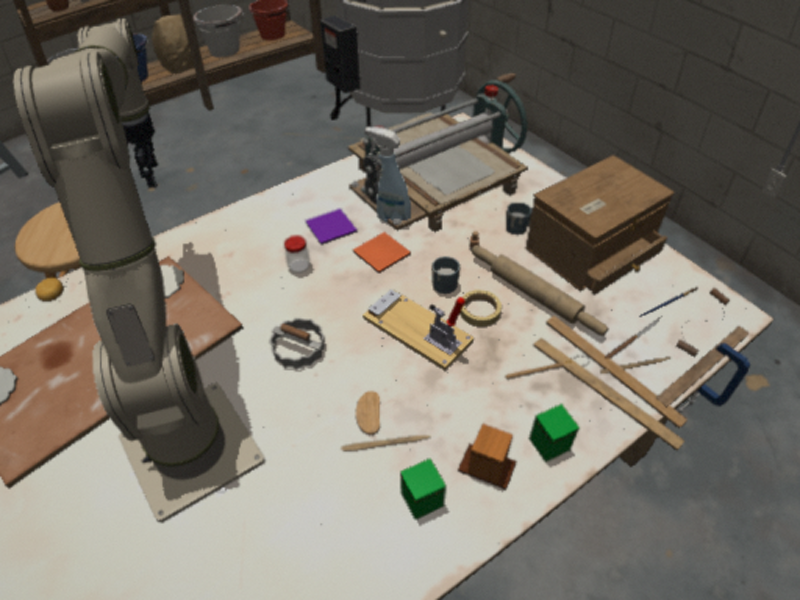

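View pics/d.png

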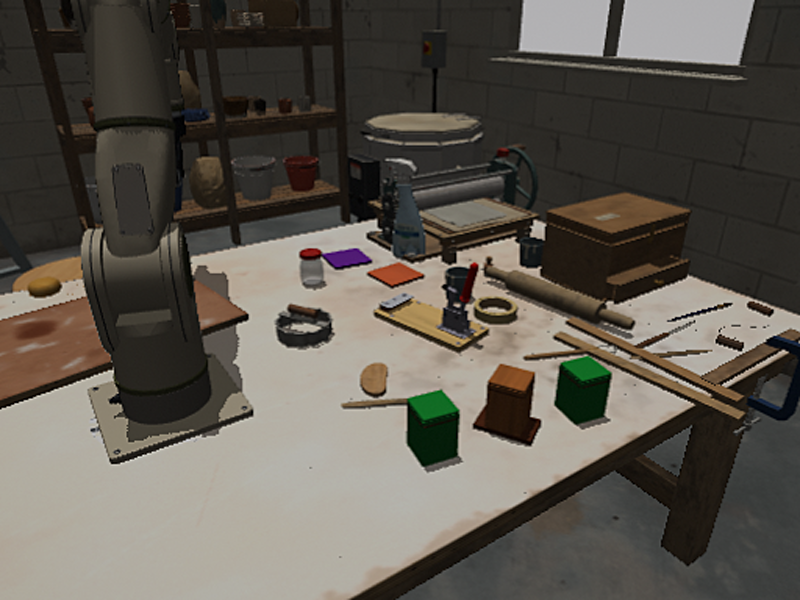

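Candidates (scene picture, 800x600):
- **Lid and case:** the brown one at (490,455) is meant. The green lookalikes at (424,488) and (554,432) are not.
- **Tile:** the terracotta one at (382,252) is meant, not the purple one at (331,226).
- **Board:** centre at (418,325), with the clamp at its right end (445,325) and the lip at its left end (385,300).

The bystanders are the jar (297,253), pot (445,273) and tape (481,308). Next is one close crop of the case and board.

Run:
```python
from h import *
a=load('scene0.png');b=load('side0.png')
def crop(c,u,v):
    im=cv2.resize(c['color'][v:v+60,u:u+80],(400,300),interpolation=cv2.INTER_CUBIC)[:,:,::-1].copy()
    for i in range(0,80,10): cv2.putText(im,str(u+i),(i*5,8),0,.3,(0,0,255),1); cv2.line(im,(i*5,10),(i*5,14),(0,0,255),1)
    for i in range(0,60,10): cv2.putText(im,str(v+i),(0,i*5+4),0,.3,(255,0,0),1)
    return im
cv2.imwrite('pics/crop1.png',np.vstack([np.hstack([crop(a,275,262),crop(b,288,228)]),np.hstack([crop(a,228,178),crop(b,234,162)])]))
hs=lambda c:cv2.cvtColor(c['color'],cv2.COLOR_RGB2HSV)
for n,c,z in (('scene',a,0),('side',b,0)):
    H=hs(c)
    def blob(m,box):
        M=np.zeros_like(m,np.uint8); x0,y0,x1,y1=box; M[y0:y1,x0:x1]=m[y0:y1,x0:x1]
        k,l,s,ce=cv2.connectedComponentsWithStats(M); i=1+s[1:,4].argmax(); 
        return (l==i).astype(np.uint8),s[i],ce[i]
    box=(215,140,270,180) if n=='scene' else (230,160,275,186)
    m=(H[...,0]<14)&(H[...,1]>150)&(H[...,2]>100)
    M,s,ce=blob(m,box); cnt=cv2.findContours(M,0,1)[0][0]
    q=cv2.approxPolyDP(cnt,4,True)[:,0]
    print(n,s,ce); P=np.array([onz(c,p,.01) for p in q]); print(q.tolist(),P.round(4).tolist(),onz(c,ce,.01).round(4))
```

```text
scene [227 150  35  24 448] [244.02678571 161.02232143]
[[247, 150], [227, 160], [242, 173], [261, 162]] [[0.6922, 0.2939, 0.01], [0.59, 0.2908, 0.01], [0.5961, 0.1902, 0.01], [0.6951, 0.1979, 0.01]] [0.6427 0.244  0.01  ]
side [236 168  35  15 272] [252.72426471 174.92647059]
[[270, 175], [255, 168], [236, 174], [250, 182]] [[0.697, 0.2051, 0.01], [0.6869, 0.3022, 0.01], [0.5859, 0.2912, 0.01], [0.5912, 0.1921, 0.01]] [0.6382 0.245  0.01  ]
```

View pics/crop1.png

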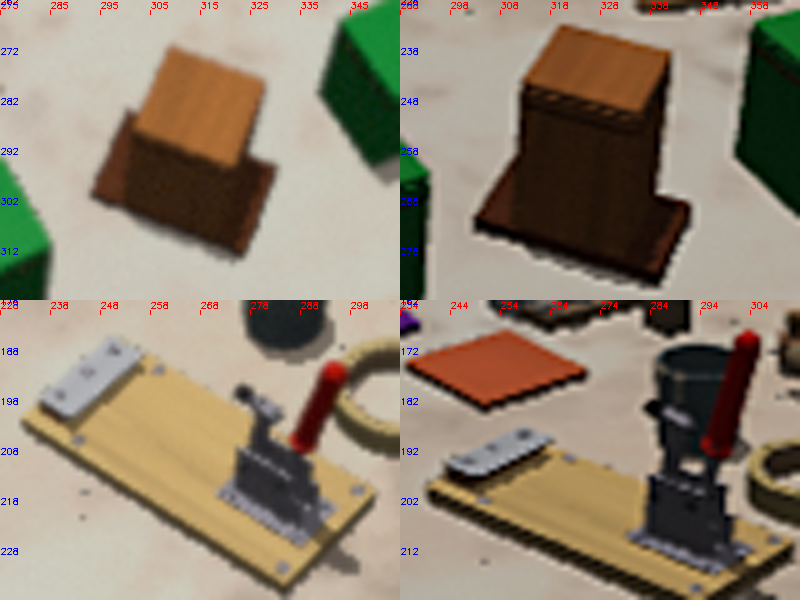

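The close crop shows the brown, dark-footed case between the green lids. Scene lid-top corners are at about (309,271), (328,277), (322,295) and (301,288). The board's lip is at upper left (~(245,190)) and the open clamp with its red grip at about (290,200). Next I fit the poses from both views.

```bash
cat > fit.py <<'E'
from h import *
from scipy.optimize import least_squares
a=load('scene0.png');b=load('side0.png')
px=lambda o,p:np.array(o)+(np.array(p,float)+.5)/5-.5
def fit(model,obs,x0,name):
    # obs: (cam,key,uv)
    def T(p,X): return Ro.from_euler('z',p[3]).apply(X)+p[:3]
    f=lambda p:np.concatenate([proj(c,T(p,model[k]))[0]-uv for c,k,uv in obs])
    r=least_squares(f,x0,loss='soft_l1'); print(name,r.x.round(4),np.degrees(r.x[3]).round(1)); print(np.abs(f(r.x)).reshape(-1,2).round(1).tolist()); return r.x
S,D=(275,262),(288,228)
# case x axis: guess from image left->right
m={}
for sx in(-1,1):
  for sy in(-1,1):
    m['t%d%d'%(sx,sy)]=np.array([sx*.0305,sy*.0305,.1]); m['f%d%d'%(sx,sy)]=np.array([sx*.05,sy*.032,.01]); m['b%d%d'%(sx,sy)]=np.array([sx*.05,sy*.032,0])
o=[(a,'t-11',px(S,(171,45))),(a,'t11',px(S,(265,78))),(a,'t1-1',px(S,(238,166))),(a,'t-1-1',px(S,(132,130))),
 (a,'f11',px(S,(275,168))),(a,'b1-1',px(S,(242,258))),(a,'b-1-1',px(S,(92,197))),(a,'f-11',px(S,(130,112))),
 (b,'t-11',px(D,(163,24))),(b,'t11',px(D,(271,52))),(b,'t1-1',px(D,(244,114))),(b,'t-1-1',px(D,(123,82))),
 (b,'b-1-1',px(D,(75,230))),(b,'b1-1',px(D,(259,287))),(b,'f11',px(D,(290,205)))]
c0=onz(a,(308,300),0); print(c0)
case=fit(m,o,[*c0,-.5],'case')
S,D=(228,178),(234,162)
m={'L-':np.array([.08,-.055,.015]),'R-':np.array([-.165,-.055,.015]),'R+':np.array([-.165,.055,.015]),
 'g0':np.array([-.125,0,.053]),}
# y axis: x toward lip(left in image), so +y is toward the viewer
m['l+']=np.array([.04,.042,.03]);m['l-']=np.array([.04,-.042,.03])
m['B+L']=np.array([.08,.055,.015]);m['B+R']=np.array([-.165,.055,.015]);m['B-R']=np.array([-.165,-.055,.015])
o=[(a,'B+L',px(S,(22,120))),(a,'B+R',px(S,(283,283))),(a,'B-R',px(S,(377,188))),(a,'l+',px(S,(70,116))),(a,'l-',px(S,(145,52))),
 (b,'B+L',px(D,(27,188))),(b,'B-R',px(D,(393,243))),(b,'l+',px(D,(72,175))),(b,'l-',px(D,(153,140)))]
c0=onz(a,(262,205),0); print(c0)
board=fit(m,o,[*c0,2.6],'board')
R=Ro.from_euler('z',board[3])
top,_=tri((a,px(S,(334,72))),(b,px(D,(347,40)))),0
bot=tri((a,px(S,(303,143))),(b,px(D,(316,143))))
for t in(top[0],bot): print('grip board frame',R.inv().apply(t[0]-board[:3]).round(4),np.round(t[1],4),t[0].round(4))
np.save('fit.npy',[case,board])
def circ(c,uv,z): return onz(c,uv,z).round(3)
print('jar',circ(a,(190,156),.08),'pot',circ(a,(285,168),.069),'tape',circ(a,(308,195),.02))
E
python3 fit.py
```

```text
[ 0.44922661 -0.37953488  0.        ]
case [ 0.4603 -0.3807 -0.003  -1.0551] -60.5
[[0.9, 0.4], [0.2, 0.3], [1.1, 0.1], [0.4, 0.4], [0.5, 0.7], [0.1, 0.5], [1.1, 0.5], [1.1, 1.0], [0.1, 0.1], [1.2, 0.1], [0.2, 0.1], [0.1, 0.1], [0.1, 0.6], [0.6, 0.6], [1.5, 0.2]]
[0.56496459 0.01400247 0.        ]
board [ 0.5534  0.0284 -0.0058  1.8256] 104.6
[[1.0, 0.8], [0.2, 0.1], [0.5, 0.1], [0.3, 0.4], [0.6, 0.3], [0.1, 0.3], [0.9, 0.3], [1.5, 0.7], [0.8, 0.1]]
grip board frame [ 0.533  -0.1748  0.594 ] -0.1256 0.5882
grip board frame [-0.1425  0.0112  0.1058] [0.0017 0.0017] [ 0.5784 -0.1123  0.1   ]
jar [0.448 0.328 0.08 ] pot [0.71  0.064 0.069] tape [ 0.722 -0.062  0.02 ]
```

{"fn": "jog_arm", "kwargs": {
  "dr": [
    [0,0,0],
    [0,0,0],
    [0,0,0],
    [0,0,0],
    [0,0,0],
    [0,0,0],
    [0,0,0],
    [0,0,0],
    [0,0,0],
    [0,0,0]
  ],
  "translation": [
    [-0.97,-0.8,-0.3],
    [-0.97,-0.8,-0.3],
    [-0.97,-0.8,-0.3],
    [-0.97,-0.8,-0.3],
    [-0.97,-0.8,-0.3],
    [-0.97,-0.8,-0.3],
    [-0.97,-0.8,-0.3],
    [-0.97,-0.8,-0.3],
    [-0.97,-0.8,-0.3],
    [-0.97,-0.8,-0.3]
  ],
  "jaw": [1,1,1,1,1,1,1,1,1,1],
  "squeeze": 40
}}

```text
clock: 1.15
position: [0.372, 0.3171, 0.3065]
ee_rot: [0.171, 0.985, -0.0, -0.0]
ft_force: [0.6, 0.3, 0.2]
grip_width: 0.997
grasp_force: 0.0
```

```bash
cat >> h.py <<'E'
def plan(xyz,az,n,p0=None,az0=None):
    """n equal rows in world from measured pose to xyz with tool-y azimuth az (deg), tool down; prints per-row tool units"""
    o=manip.get_obs(); R=Ro.from_quat(o['ee_rot']); p=o['position'] if p0 is None else np.array(p0)
    M=R.as_matrix(); a=np.degrees(np.arctan2(M[1,1],M[0,1])) if az0 is None else az0
    d=(np.array(xyz)-p)/n/.025; da=((az-a+180)%360-180); rows=[]
    for i in range(n):
        t=np.radians(a+da*i/n); y=np.array([np.cos(t),np.sin(t),0]); x=np.array([-y[1],y[0],0])
        rows.append([d@x,d@y,-d[2]])
    print('az',a.round(2),'tilt',np.degrees(np.arccos(-M[2,2])).round(2),'p',p.round(4)); print('turn/row',round(-da/n/4,3)); print(np.round(rows,2).tolist())
E
python3 - <<'E'
from h import *
plan([.52,.08,.36],30.3,10)
a=load('scene0.png'); print(onz(a,(275,256),0), onz(a,(369*.64,412*.64),0), onz(a,(430*.64,437*.64),0),onz(a,(310*.64,342*.64),0))
E
```

```text
az 70.3 tilt 0.01 p [0.372  0.3171 0.3065]
turn/row 1.0
[[-0.88, -0.69, -0.21], [-0.92, -0.63, -0.21], [-0.97, -0.56, -0.21], [-1.0, -0.5, -0.21], [-1.03, -0.42, -0.21], [-1.06, -0.35, -0.21], [-1.08, -0.28, -0.21], [-1.1, -0.2, -0.21], [-1.11, -0.12, -0.21], [-1.12, -0.05, -0.21]]
[ 0.46638052 -0.19260062  0.        ] [ 0.34625604 -0.14156437  0.        ] [ 0.41234822 -0.26388051  0.        ] [0.34155772 0.09567478 0.        ]
```

{"fn": "jog_arm", "kwargs": {
  "dr": [
    [0,0,1],
    [0,0,1],
    [0,0,1],
    [0,0,1],
    [0,0,1],
    [0,0,1],
    [0,0,1],
    [0,0,1],
    [0,0,1],
    [0,0,1]
  ],
  "translation": [
    [-0.88,-0.69,-0.2],
    [-0.92,-0.63,-0.2],
    [-0.97,-0.56,-0.2],
    [-1,-0.5,-0.2],
    [-1,-0.42,-0.2],
    [-1,-0.35,-0.2],
    [-1,-0.28,-0.2],
    [-1,-0.2,-0.2],
    [-1,-0.12,-0.2],
    [-1,-0.05,-0.2]
  ],
  "jaw": [1,1,1,1,1,1,1,1,1,1]
}}

```text
clock: 2.15
position: [0.5123, 0.0891, 0.3567]
ee_rot: [0.5, 0.866, 0.0, 0.0]
ft_force: [-0.4, 0.2, -0.1]
grip_width: 0.999
grasp_force: 0.0
```

Run:
```python
from h import *
w=snap('wrist','w1.png')
cv2.imwrite('pics/w1b.png',cv2.resize(w['color'],(800,600),interpolation=cv2.INTER_CUBIC)[:,:,::-1])
plan([.46,-.381,.25],29.5,19)
```

```text
az 29.45 tilt 0.12 p [0.514  0.0849 0.3574]
turn/row -0.001
[[-0.8, -0.58, 0.23], [-0.8, -0.58, 0.23], [-0.8, -0.58, 0.23], [-0.8, -0.58, 0.23], [-0.8, -0.58, 0.23], [-0.8, -0.58, 0.23], [-0.8, -0.58, 0.23], [-0.8, -0.58, 0.23], [-0.8, -0.58, 0.23], [-0.8, -0.58, 0.23], [-0.8, -0.58, 0.23], [-0.8, -0.58, 0.23], [-0.8, -0.58, 0.23], [-0.8, -0.58, 0.23], [-0.8, -0.58, 0.23], [-0.8, -0.58, 0.23], [-0.8, -0.58, 0.23], [-0.8, -0.58, 0.23], [-0.8, -0.58, 0.23]]
```

View pics/w1b.png

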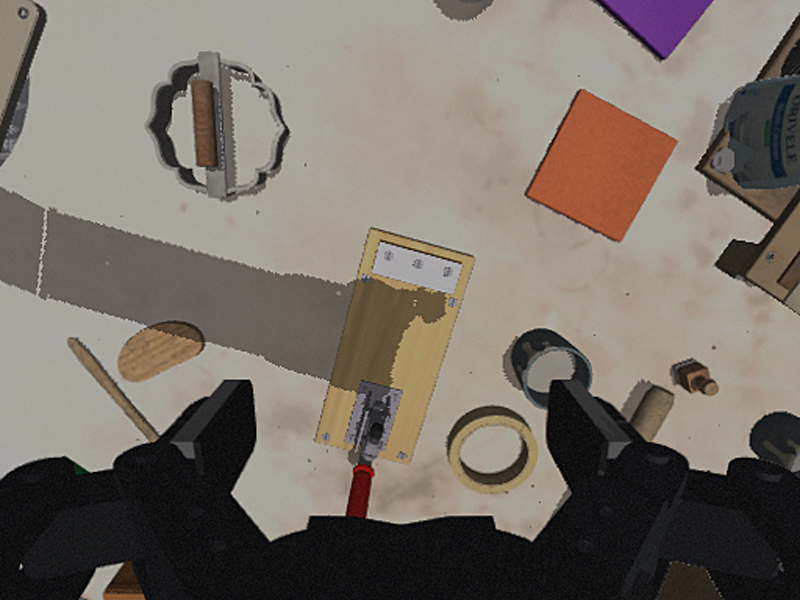

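The wrist view shows the whole board, with corners at about (370,228), (475,256), (408,463) and (316,443). The lip's front edge runs (373,275)–(460,292), and the tile corners are (581,90), (677,140), (622,241) and (526,195). I'll fit from this while moving to the case.

```bash
cat > fit2.py <<'E'
import io,contextlib
with contextlib.redirect_stdout(io.StringIO()):
    from fit import *
w=load('w1.png'); q=lambda p:(np.array(p,float)+.5)*.64-.5
m['B-L']=np.array([.08,-.055,.015])
ow=[(w,'B+L',q((370,228))),(w,'B-L',q((475,256))),(w,'B+R',q((316,443))),(w,'B-R',q((408,463))),(w,'l+',q((373,275))),(w,'l-',q((460,292)))]
fit(m,ow,board,'board wrist'); B=fit(m,o+ow*2,board,'board all')
mt={k:np.array([x*.055,y*.055,0]) for k,x,y in(('a',-1,1),('b',1,1),('c',1,-1),('d',-1,-1))}
ot=[(w,'a',q((581,90))),(w,'b',q((677,140))),(w,'c',q((622,239))),(w,'d',q((526,195)))]
ot+=[(a,k,p) for k,p in zip('badc',[[247,150],[261,162],[227,160],[242,173]])]+[(b,k,p) for k,p in zip('badc',[[255,168],[270,175],[236,174],[250,182]])]
for s in (0,-np.pi/2,np.pi/2,np.pi): fit(mt,ot,[.64,.244,.01,s],'tile')
fit(mt,ot[:4],[.64,.244,.01,-1.5],'tile wrist');np.save('B.npy',B)
E
python3 fit2.py
```

```text
board wrist [ 0.5508  0.0253 -0.003   1.829 ] 104.8
[[0.1, 0.1], [0.7, 0.4], [0.1, 1.2], [1.9, 0.7], [0.7, 1.7], [3.9, 1.4]]
board all [ 0.5509  0.0254 -0.0029  1.8289] 104.8
[[1.1, 0.4], [0.0, 0.4], [0.4, 0.1], [0.4, 0.7], [0.7, 0.5], [0.3, 0.5], [1.0, 0.6], [1.3, 0.5], [0.6, 0.2], [0.1, 0.2], [0.8, 0.4], [0.1, 1.2], [1.9, 0.7], [0.6, 1.7], [3.9, 1.4], [0.1, 0.2], [0.8, 0.4], [0.1, 1.2], [1.9, 0.7], [0.6, 1.7], [3.9, 1.4]]
tile [ 0.6469  0.2548 -0.0015  0.0898] 5.1
[[0.0, 1.0], [0.1, 0.0], [1.2, 1.0], [0.6, 0.5], [1.8, 0.9], [36.2, 1.4], [14.6, 14.3], [20.2, 11.0], [0.3, 1.1], [35.3, 0.4], [14.8, 10.0], [21.9, 5.0]]
tile [ 0.6469  0.2548 -0.0015  0.0898] 5.1
[[0.0, 1.0], [0.1, 0.0], [1.2, 1.0], [0.6, 0.5], [1.8, 0.9], [36.2, 1.4], [14.6, 14.3], [20.2, 11.0], [0.3, 1.1], [35.3, 0.4], [14.8, 10.0], [21.9, 5.0]]
tile [ 0.6469  0.2548 -0.0015  0.0898] 5.1
[[0.0, 1.0], [0.1, 0.0], [1.2, 1.0], [0.6, 0.5], [1.8, 0.9], [36.2, 1.4], [14.6, 14.3], [20.2, 11.0], [0.3, 1.1], [35.3, 0.4], [14.8, 10.0], [21.9, 5.0]]
tile [ 0.6813  0.2746 -0.0687  2.4901] 142.7
[[0.1, 91.2], [80.4, 0.5], [15.0, 88.0], [93.2, 0.6], [12.5, 26.0], [0.6, 14.2], [33.9, 1.1], [5.9, 14.3], [11.5, 24.4], [0.3, 18.2], [34.6, 8.3], [4.0, 0.4]]
tile wrist [ 0.6483  0.2555 -0.0043  0.1001] 5.7
[[0.2, 0.4], [0.2, 0.3], [0.5, 0.8], [1.3, 0.0]]
```

{"fn": "jog_arm", "kwargs": {
  "dr": [
    [0,0,0],
    [0,0,0],
    [0,0,0],
    [0,0,0],
    [0,0,0],
    [0,0,0],
    [0,0,0],
    [0,0,0],
    [0,0,0],
    [0,0,0]
  ],
  "translation": [
    [-0.8,-0.58,0],
    [-0.8,-0.58,0],
    [-0.8,-0.58,0],
    [-0.8,-0.58,0],
    [-0.8,-0.58,0],
    [-0.8,-0.58,0],
    [-0.8,-0.58,0],
    [-0.8,-0.58,0],
    [-0.8,-0.58,0],
    [-0.8,-0.58,0]
  ],
  "jaw": [1,1,1,1,1,1,1,1,1,1]
}}

```text
clock: 3.2
position: [0.4869, -0.1567, 0.3565]
ee_rot: [0.499, 0.867, 0.0, 0.0]
ft_force: [0.6, -0.2, 0.0]
grip_width: 1.0
grasp_force: 0.0
```

Run:
```python
from h import *
w=snap('wrist','w2.png')
cv2.imwrite('pics/w2b.png',cv2.resize(w['color'],(800,600),interpolation=cv2.INTER_CUBIC)[:,:,::-1])
plan([.46,-.381,.25],29.5,10)
```

```text
az 29.89 tilt 0.09 p [ 0.4859 -0.1612  0.3567]
turn/row 0.01
[[-0.71, -0.53, 0.43], [-0.71, -0.53, 0.43], [-0.71, -0.53, 0.43], [-0.71, -0.53, 0.43], [-0.71, -0.53, 0.43], [-0.71, -0.53, 0.43], [-0.71, -0.52, 0.43], [-0.71, -0.52, 0.43], [-0.71, -0.52, 0.43], [-0.71, -0.52, 0.43]]
```

View pics/w2b.png

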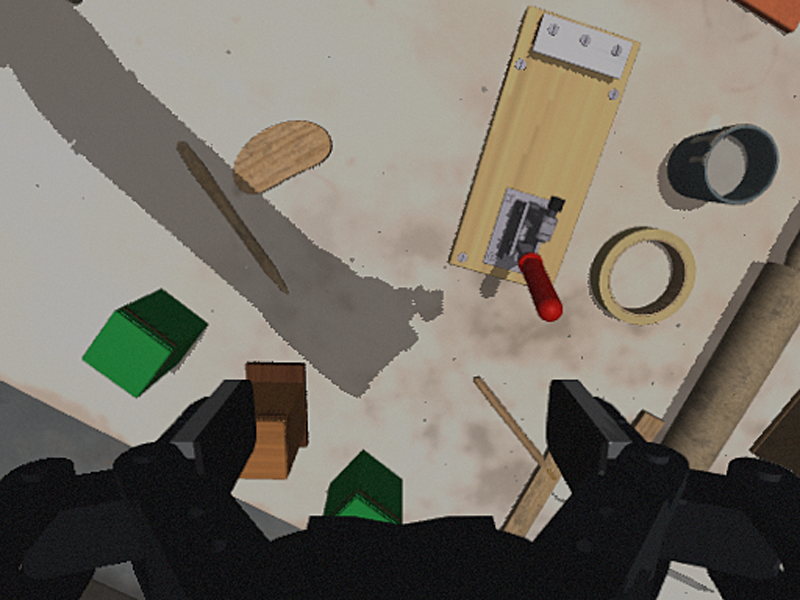

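The wrist view shows the brown case at about (270,420), clear between the green lids at (145,345) and (365,490). The board's lip front edge is at (533,52)–(623,78). I'll refit with these points and approach the case.

```bash
cat > fit3.py <<'E'
import io,contextlib
with contextlib.redirect_stdout(io.StringIO()):
    from fit2 import *
w2=load('w2.png')
o2=[(w2,'B+L',q((528,6))),(w2,'B-L',q((640,42))),(w2,'B+R',q((449,263))),(w2,'l+',q((533,52))),(w2,'l-',q((623,79)))]
fit(m,o2,board,'board w2'); fit(m,o+ow+o2,board,'board all')
ot=ot[:4]+[(a,k,p) for k,p in zip('badc',[[247,150],[227,160],[242,173],[261,162]])]+[(b,k,p) for k,p in zip('cbad',[[270,175],[255,168],[236,174],[250,182]])]
fit(mt,ot,[.64,.244,.01,.1],'tile');fit(mt,ot[4:],[.64,.244,.01,.1],'tile fixed cams')
E
python3 fit3.py
python3 - <<'E'
from h import *
plan([.46,-.381,.25],29.5,10)
E
```

```text
board w2 [ 0.5507  0.0255 -0.0044  1.8263] 104.6
[[0.4, 0.4], [0.6, 0.3], [0.6, 0.2], [0.5, 0.4], [2.2, 0.3]]
board all [ 0.5508  0.0253 -0.0032  1.8278] 104.7
[[1.1, 0.4], [0.1, 0.5], [0.4, 0.2], [0.4, 0.7], [0.7, 0.6], [0.3, 0.4], [1.0, 0.5], [1.3, 0.6], [0.7, 0.1], [0.1, 0.2], [0.7, 0.5], [0.0, 1.3], [1.8, 0.6], [0.7, 1.8], [4.0, 1.4], [0.5, 0.5], [0.9, 0.2], [0.8, 0.6], [0.3, 0.4], [1.9, 0.3]]
tile [0.6457 0.2535 0.0039 0.0943] 5.4
[[0.2, 1.1], [0.6, 0.1], [0.6, 1.8], [0.4, 0.2], [2.0, 1.6], [2.4, 0.1], [0.4, 0.7], [1.2, 0.7], [1.9, 1.0], [0.2, 0.1], [1.4, 0.4], [0.9, 1.0]]
tile fixed cams [0.6439 0.2485 0.0078 0.0617] 3.5
[[1.1, 1.5], [2.0, 0.4], [0.7, 0.8], [1.5, 0.2], [2.2, 0.9], [1.1, 0.3], [1.1, 0.2], [0.5, 0.6]]
az 29.89 tilt 0.09 p [ 0.4859 -0.1612  0.3567]
turn/row 0.01
[[-0.71, -0.53, 0.43], [-0.71, -0.53, 0.43], [-0.71, -0.53, 0.43], [-0.71, -0.53, 0.43], [-0.71, -0.53, 0.43], [-0.71, -0.53, 0.43], [-0.71, -0.52, 0.43], [-0.71, -0.52, 0.43], [-0.71, -0.52, 0.43], [-0.71, -0.52, 0.43]]
```

{"fn": "jog_arm", "kwargs": {
  "dr": [
    [0,0,0],
    [0,0,0],
    [0,0,0],
    [0,0,0],
    [0,0,0],
    [0,0,0],
    [0,0,0],
    [0,0,0],
    [0,0,0],
    [0,0,0]
  ],
  "translation": [
    [-0.8,-0.6,0.4],
    [-0.8,-0.6,0.4],
    [-0.8,-0.6,0.4],
    [-0.8,-0.6,0.4],
    [-0.8,-0.6,0.4],
    [-0.8,-0.6,0.4],
    [-0.8,-0.6,0.4],
    [-0.8,-0.6,0.4],
    [-0.4,-0.2,0.4],
    [0,0,0]
  ],
  "jaw": [1,1,1,1,1,1,1,1,1,1]
}}

```text
clock: 4.25
position: [0.464, -0.366, 0.2648]
ee_rot: [0.499, 0.867, -0.001, -0.001]
ft_force: [0.1, 0.6, -0.7]
grip_width: 1.001
grasp_force: 0.0
```

Run:
```python
from h import *
w=snap('wrist','w3.png')
cv2.imwrite('pics/w3b.png',cv2.resize(w['color'],(800,600),interpolation=cv2.INTER_CUBIC)[:,:,::-1])
plan([.46,-.381,.25],29.5,1)
```

```text
az 30.21 tilt 0.09 p [ 0.4647 -0.3649  0.2656]
turn/row 0.178
[[-0.46, -0.49, 0.62]]
```

View pics/w3b.png

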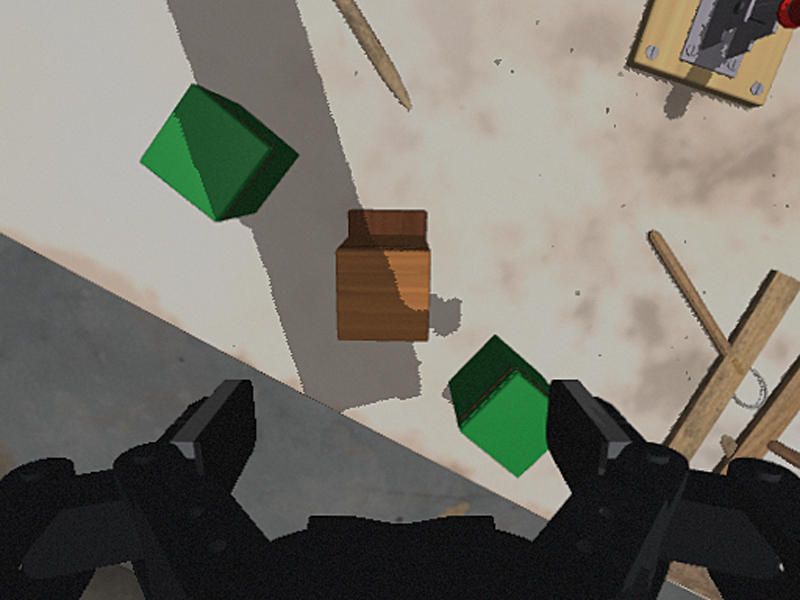

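The case lid top is at (337,249)–(428,341), aligned with the tool. Next I compute its position from this view and the finger clearance.

Run:
```python
import io,contextlib
with contextlib.redirect_stdout(io.StringIO()):
    from fit import *
w=load('w3.png'); q=lambda p:(np.array(p,float)+.5)*.64-.5
P=np.array([onz(w,q(p),.10) for p in((337,249),(430,249),(428,341),(338,340))]); print(P.round(4).tolist(),P.mean(0).round(4))
print('sides',[np.linalg.norm(P[i]-P[i-1]).round(4) for i in range(4)])
for i in((0,1),(3,2),(3,0),(2,1)): d=P[i[1]]-P[i[0]]; print(np.degrees(np.arctan2(d[1],d[0])).round(2))
sc=a; X,e=tri((w,q((383,295))),(a,px((275,262),(201,105)))); print('tri top',X.round(4),np.round(e,4))
C=P.mean(0); az=np.radians(29.5); y=np.array([np.cos(az),np.sin(az),0]); x=np.array([-y[1],y[0],0])
for n,p,z in(('green corner base',(449,385),0),('green top l',(518,371),.09),('g2',(460,427),.09),('gl right base',(298,155),0),('gl',(240,218),0)):
    d=onz(w,q(p),z)-C; print(n,(d@x).round(3),(d@y).round(3))
plan([*C[:2],.15],29.5,4)
```

```text
[[0.4179, -0.3678, 0.1], [0.4688, -0.3383, 0.1], [0.4991, -0.3914, 0.1], [0.4472, -0.4209, 0.1]] [ 0.4582 -0.3796  0.1   ]
sides [np.float64(0.0606), np.float64(0.0588), np.float64(0.0612), np.float64(0.0597)]
30.14
29.53
118.86
119.75
tri top [ 0.4596 -0.381   0.0959] [0.0016 0.0016]
green corner base -0.106 0.056
green top l -0.055 0.094
g2 -0.099 0.055
gl right base 0.091 -0.072
gl 0.041 -0.123
az 30.21 tilt 0.09 p [ 0.4647 -0.3649  0.2656]
turn/row 0.045
[[-0.09, -0.13, 1.16], [-0.1, -0.13, 1.16], [-0.1, -0.13, 1.16], [-0.1, -0.13, 1.16]]
```

{"fn": "jog_arm", "kwargs": {
  "dr": [
    [0,0,0.1],
    [0,0,0.08],
    [0,0,0],
    [0,0,0],
    [0,0,0],
    [0,0,0],
    [0,0,0],
    [0,0,0],
    [0,0,0],
    [0,0,0]
  ],
  "translation": [
    [-0.2,-0.26,0.9],
    [-0.2,-0.26,0.9],
    [0,0,1],
    [0,0,1],
    [0,0,1],
    [0,0,1],
    [0,0,1],
    [0,0,1],
    [0,0,0.8],
    [0,0,0]
  ],
  "jaw": [1,1,1,1,1,1,1,1,1,1]
}}

```text
clock: 5.3
position: [0.4586, -0.3775, 0.0494]
ee_rot: [0.502, 0.865, 0.0, -0.002]
ft_force: [0.6, 1.4, 1.0]
grip_width: 0.999
grasp_force: 0.0
```

{"fn": "jog_arm", "kwargs": {
  "dr": [
    [0,0,0],
    [0,0,0],
    [0,0,0],
    [0,0,0],
    [0,0,0],
    [0,0,0]
  ],
  "translation": [
    [0,0,0],
    [0,0,0],
    [0,0,0],
    [0,0,0],
    [0,0,0],
    [0,0,0]
  ],
  "jaw": [0.7,0.6,0.5,0.5,0.5,0.5],
  "squeeze": 40
}}

```text
clock: 5.9
position: [0.4596, -0.3802, 0.0528]
ee_rot: [0.503, 0.864, 0.0, 0.001]
ft_force: [-1.1, 1.6, 7.4]
grip_width: 0.706
grasp_force: 47.6
```

{"fn": "jog_arm", "kwargs": {
  "dr": [
    [0,0,0],
    [0,0,0],
    [0,0,0],
    [0,0,0],
    [0,0,0],
    [0,0,0],
    [0,0,0],
    [0,0,0],
    [0,0,0],
    [0,0,0]
  ],
  "translation": [
    [0,0,-0.2],
    [0,0,-0.5],
    [0,0,-0.8],
    [0,0,-1],
    [0,0,-1],
    [0,0,-1],
    [0,0,-1],
    [0,0,-1],
    [0,0,-1],
    [0,0,-0.5]
  ],
  "jaw": [0.5,0.5,0.5,0.5,0.5,0.5,0.5,0.5,0.5,0.5]
}}

```text
clock: 6.9
position: [0.4587, -0.3807, 0.2541]
ee_rot: [0.503, 0.864, 0.0, 0.001]
ft_force: [-0.0, -1.4, -3.5]
grip_width: 0.705
grasp_force: 47.1
```

```bash
cat >> h.py <<'E'
def bw(B,v): return Ro.from_euler('z',B[3]).apply(v)+[B[0],B[1],0]
BB=[.551,.0255,0,np.radians(104.7)]
E
python3 - <<'E'
from h import *
t=bw(BB,[-.016,0,.0]); print(t, manip.get_obs()['ft_force'])
plan([*t[:2],.26],14.7,16)
E
```

```text
[0.55506013 0.01002372 0.        ] [-0.01321167 -1.36411301 -3.54660825]
az 29.54 tilt 0.17 p [ 0.4587 -0.3807  0.2541]
turn/row 0.232
[[0.73, 0.69, -0.01], [0.74, 0.68, -0.01], [0.75, 0.67, -0.01], [0.76, 0.66, -0.01], [0.77, 0.64, -0.01], [0.78, 0.63, -0.01], [0.79, 0.62, -0.01], [0.8, 0.6, -0.01], [0.81, 0.59, -0.01], [0.82, 0.58, -0.01], [0.83, 0.56, -0.01], [0.84, 0.55, -0.01], [0.85, 0.54, -0.01], [0.86, 0.52, -0.01], [0.87, 0.51, -0.01], [0.88, 0.5, -0.01]]
```

{"fn": "jog_arm", "kwargs": {
  "dr": [
    [0,0,0],
    [0,0,0],
    [0,0,0],
    [0,0,0],
    [0,0,0],
    [0,0,0],
    [0,0,0],
    [0,0,0],
    [0,0,0],
    [0,0,0]
  ],
  "translation": [
    [0.5,0.3,-0.2],
    [0.9,0.5,-0.2],
    [0.9,0.5,-0.2],
    [0.9,0.5,0],
    [0.9,0.5,0],
    [0.9,0.5,0],
    [0.9,0.5,0],
    [0.9,0.5,0],
    [0.9,0.5,0],
    [0.9,0.5,0]
  ],
  "jaw": [0.5,0.5,0.5,0.5,0.5,0.5,0.5,0.5,0.5,0.5]
}}

```text
clock: 7.9
position: [0.4562, -0.133, 0.2662]
ee_rot: [0.503, 0.864, 0.0, -0.0]
ft_force: [1.2, 0.2, -3.6]
grip_width: 0.708
grasp_force: 47.0
```

Run:
```python
from h import *
t=bw(BB,[-.016,0,.0])
plan([*t[:2],.24],14.7,8)
```

```text
az 29.55 tilt 0.02 p [ 0.4562 -0.133   0.2662]
turn/row 0.464
[[0.38, 0.78, 0.13], [0.4, 0.77, 0.13], [0.43, 0.76, 0.13], [0.45, 0.74, 0.13], [0.48, 0.73, 0.13], [0.5, 0.71, 0.13], [0.52, 0.69, 0.13], [0.54, 0.68, 0.13]]
```

{"fn": "jog_arm", "kwargs": {
  "dr": [
    [0,0,0.46],
    [0,0,0.46],
    [0,0,0.46],
    [0,0,0.46],
    [0,0,0.46],
    [0,0,0.46],
    [0,0,0.46],
    [0,0,0.46],
    [0,0,0],
    [0,0,0]
  ],
  "translation": [
    [0.45,0.75,0],
    [0.47,0.74,0],
    [0.48,0.74,0],
    [0.5,0.72,0],
    [0.5,0.71,0.1],
    [0.5,0.7,0.1],
    [0.5,0.66,0.1],
    [0.4,0.6,0.1],
    [0,0,0],
    [0,0,0]
  ],
  "jaw": [0.5,0.5,0.5,0.5,0.5,0.5,0.5,0.5,0.5,0.5]
}}

```text
clock: 8.9
position: [0.5477, 0.0085, 0.256]
ee_rot: [0.61, 0.793, -0.001, -0.0]
ft_force: [-1.0, -0.7, -3.6]
grip_width: 0.711
grasp_force: 47.0
```

Run:
```python
from h import *
t=bw(BB,[-.016,0,.0])
plan([*t[:2],.2],14.7,1)
w=snap('wrist','w4.png');b=snap('side','side4.png');a=snap('scene','scene4.png')
bc=b['color'][130:220,230:350]; ac=a['color'][145:235,215:335]
r=lambda x:cv2.resize(x,(400,300),interpolation=cv2.INTER_CUBIC)
cv2.imwrite('pics/w4b.png',np.vstack([np.hstack([r(ac),r(bc)]),np.hstack([r(w['color']),r(w['color'][0:288,64:448])])])[:,:,::-1])
```

```text
az 14.88 tilt 0.07 p [0.5477 0.0085 0.256 ]
turn/row 0.045
[[-0.02, 0.3, 2.24]]
```

View pics/w4b.png

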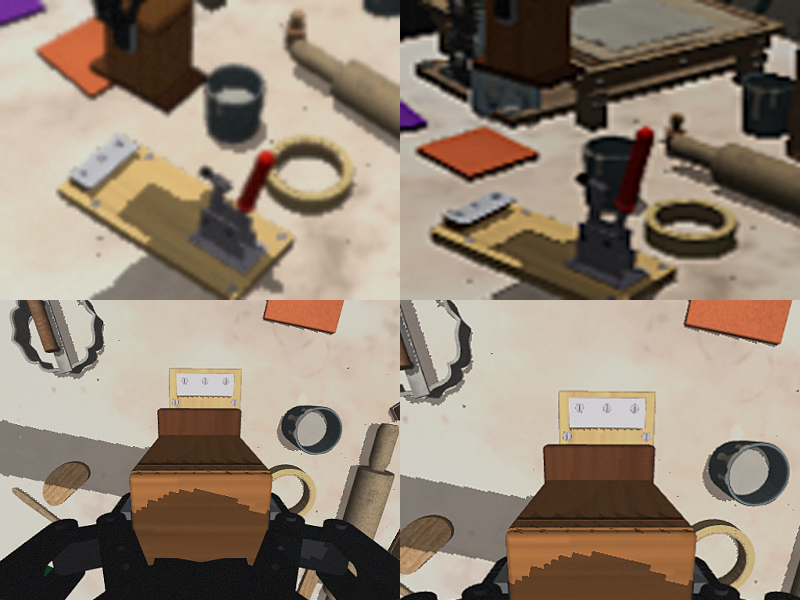

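The views show the case held upright over the board with its foot parallel to it. The lip lies ahead, with the board centre a few pixels right of the foot centre. Next I measure the lateral offset and yaw from the image edges.

Run:
```python
from h import *
w=load('w4.png'); g=cv2.GaussianBlur(w['color'],(3,3),0).astype(float)
o=manip.get_obs(); R=Ro.from_quat(o['ee_rot']).as_matrix(); p=o['position']
tl=lambda X:(R.T@(X-p))
def edges(v,u0,u1,ch=2):
    r=g[v,u0:u1,ch]; d=np.diff(r); i=d.argmin(); j=d.argmax(); return u0+i+.5,u0+j+.5
for v in range(90,102,2):   # board strip beyond the lip / beside
    l,r=edges(v,200,325)
    L,Rr=onz(w,(l,v),.015),onz(w,(r,v),.015); print('board',v,l,r,tl(L).round(4)[:2],tl(Rr).round(4)[:2])
for v in range(140,166,5):
    r=g[v,190:325].sum(1); d=np.diff(r); l=190+d[:60].argmin()+.5; rr=190+60+d[60:].argmax()+.5
    z=p[2]-.0528+.01; print('foot',v,l,rr,tl(onz(w,(l,v),z)).round(4)[:2],tl(onz(w,(rr,v),z)).round(4)[:2])
# lip: bright gray columns, vertical profile at col mid
for u in(236,250,264,280,294): print(u,[int(x) for x in g[84:140:2,u,2]])
```

```text
board 90 215.5 308.5 [ 0.0923 -0.0482] [0.0925 0.0606]
board 92 215.5 308.5 [ 0.0901 -0.0483] [0.0903 0.0607]
board 94 215.5 225.5 [ 0.0878 -0.0484] [ 0.0878 -0.0366]
board 96 215.5 225.5 [ 0.0856 -0.0484] [ 0.0855 -0.0367]
board 98 299.5 225.5 [0.0835 0.0503] [ 0.0833 -0.0367]
board 100 299.5 225.5 [0.0812 0.0504] [ 0.081  -0.0368]
foot 140 201.5 307.5 [ 0.0504 -0.0319] [0.0505 0.0301]
foot 145 200.5 308.5 [ 0.0475 -0.0327] [0.0476 0.0308]
foot 150 201.5 308.5 [ 0.0446 -0.0322] [0.0447 0.0309]
foot 155 201.5 307.5 [ 0.0416 -0.0323] [0.0417 0.0304]
foot 160 201.5 307.5 [ 0.0386 -0.0324] [0.0388 0.0305]
foot 165 201.5 307.5 [ 0.0356 -0.0326] [0.0358 0.0307]
236 [190, 172, 116, 120, 122, 186, 210, 207, 174, 155, 152, 164, 196, 210, 208, 208, 208, 209, 214, 131, 102, 124, 122, 122, 123, 123, 126, 71]
250 [192, 190, 123, 121, 123, 186, 210, 208, 208, 208, 209, 208, 208, 208, 208, 208, 208, 209, 214, 133, 103, 123, 121, 121, 122, 122, 124, 81]
264 [193, 190, 125, 129, 129, 176, 211, 207, 194, 197, 192, 182, 195, 209, 209, 208, 209, 209, 213, 147, 105, 123, 123, 123, 123, 124, 126, 81]
280 [192, 192, 127, 122, 120, 166, 211, 208, 208, 208, 209, 208, 208, 208, 209, 209, 208, 208, 212, 162, 91, 123, 123, 124, 124, 124, 127, 84]
294 [192, 190, 119, 121, 120, 167, 212, 208, 209, 207, 204, 207, 209, 209, 209, 208, 208, 208, 210, 189, 97, 124, 124, 119, 120, 122, 125, 83]
```

{"fn": "jog_arm", "kwargs": {
  "dr": [
    [0,0,0],
    [0,0,0],
    [0,0,0],
    [0,0,0],
    [0,0,0],
    [0,0,0],
    [0,0,0],
    [0,0,0],
    [0,0,0],
    [0,0,0]
  ],
  "translation": [
    [-0.08,0.28,0],
    [0,0,0.9],
    [0,0,1],
    [0,0,1],
    [0,0,1],
    [0,0,1],
    [0,0,1],
    [0,0,0.8],
    [0,0,0.4],
    [0,0,0]
  ],
  "jaw": [0.5,0.5,0.5,0.5,0.5,0.5,0.5,0.5,0.5,0.5]
}}

```text
clock: 10.05
position: [0.5549, 0.0085, 0.0778]
ee_rot: [0.61, 0.793, -0.001, -0.001]
ft_force: [0.2, -0.1, -2.9]
grip_width: 0.711
grasp_force: 46.9
```

{"fn": "jog_arm", "kwargs": {
  "dr": [
    [0,0,0],
    [0,0,0],
    [0,0,0],
    [0,0,0]
  ],
  "translation": [
    [0,0,0.1],
    [0,0,0.08],
    [0,0,0],
    [0,0,0]
  ],
  "jaw": [0.5,0.5,0.5,0.5]
}}

```text
clock: 10.45
position: [0.5557, 0.0089, 0.0748]
ee_rot: [0.61, 0.793, 0.0, 0.0]
ft_force: [0.0, 0.3, -2.9]
grip_width: 0.709
grasp_force: 47.0
```

{"fn": "jog_arm", "kwargs": {
  "dr": [
    [0,0,0],
    [0,0,0],
    [0,0,0],
    [0,0,0]
  ],
  "translation": [
    [0,0,0.08],
    [0,0,0.08],
    [0,0,0.06],
    [0,0,0]
  ],
  "jaw": [0.5,0.5,0.5,0.5]
}}

```text
clock: 10.85
position: [0.5552, 0.0088, 0.0685]
ee_rot: [0.61, 0.793, -0.0, -0.0]
ft_force: [-0.4, -0.1, -3.2]
grip_width: 0.711
grasp_force: 47.0
```

{"fn": "jog_arm", "kwargs": {
  "dr": [
    [0,0,0],
    [0,0,0],
    [0,0,0],
    [0,0,0]
  ],
  "translation": [
    [0,0,0.04],
    [0,0,0.04],
    [0,0,0],
    [0,0,0]
  ],
  "jaw": [0.5,0.5,0.5,0.5]
}}

```text
clock: 11.25
position: [0.5554, 0.0089, 0.0678]
ee_rot: [0.61, 0.793, 0.0, -0.0]
ft_force: [-6.8, 0.2, 10.7]
grip_width: 0.714
grasp_force: 48.2
```

{"fn": "jog_arm", "kwargs": {
  "dr": [
    [0,0,0],
    [0,0,0],
    [0,0,0],
    [0,0,0],
    [0,0,0],
    [0,0,0]
  ],
  "translation": [
    [0,0,-0.02],
    [0.1,0,0],
    [0.12,0,0],
    [0.12,0,0],
    [0.12,0,0],
    [0,0,0]
  ],
  "jaw": [0.5,0.5,0.5,0.5,0.5,0.5]
}}

```text
clock: 11.85
position: [0.553, 0.0198, 0.0678]
ee_rot: [0.61, 0.793, 0.0, 0.001]
ft_force: [-0.3, -3.8, 5.1]
grip_width: 0.707
grasp_force: 47.1
```

{"fn": "jog_arm", "kwargs": {
  "dr": [
    [0,0,0],
    [0,0,0],
    [0,0,0],
    [0,0,0]
  ],
  "translation": [
    [0.06,0,0],
    [0.06,0,0],
    [0,0,0],
    [0,0,0]
  ],
  "jaw": [0.5,0.5,0.5,0.5]
}}

```text
clock: 12.25
position: [0.5523, 0.0223, 0.0678]
ee_rot: [0.61, 0.792, 0.0, 0.001]
ft_force: [-0.7, -4.6, 6.7]
grip_width: 0.71
grasp_force: 47.2
```

{"fn": "jog_arm", "kwargs": {
  "dr": [
    [0,0,0],
    [0,0,0],
    [0,0,0]
  ],
  "translation": [
    [0.06,0,0],
    [0.04,0,0],
    [0,0,0]
  ],
  "jaw": [0.5,0.5,0.5]
}}

```text
clock: 12.55
position: [0.5516, 0.0247, 0.0677]
ee_rot: [0.61, 0.792, 0.0, 0.001]
ft_force: [0.4, -6.0, 5.8]
grip_width: 0.709
grasp_force: 47.2
```

{"fn": "jog_arm", "kwargs": {
  "dr": [
    [0,0,0],
    [0,0,0],
    [0,0,0]
  ],
  "translation": [
    [0.04,0,0],
    [0.04,0,0],
    [0,0,0]
  ],
  "jaw": [0.5,0.5,0.5]
}}

```text
clock: 12.85
position: [0.5512, 0.0263, 0.0678]
ee_rot: [0.61, 0.792, 0.0, 0.001]
ft_force: [0.4, -6.1, 5.7]
grip_width: 0.71
grasp_force: 47.1
```

{"fn": "jog_arm", "kwargs": {
  "dr": [
    [0,0,0],
    [0,0,0],
    [0,0,0]
  ],
  "translation": [
    [0.04,0,0],
    [0.04,0,0],
    [0,0,0]
  ],
  "jaw": [0.5,0.5,0.5]
}}

```text
clock: 13.15
position: [0.551, 0.0269, 0.068]
ee_rot: [0.61, 0.792, -0.0, 0.002]
ft_force: [1.4, -10.4, 6.4]
grip_width: 0.711
grasp_force: 47.3
```

Run:
```python
from h import *
w=snap('wrist','w5.png');b=snap('side','side5.png');a=snap('scene','scene5.png')
bc=b['color'][160:220,230:310]; ac=a['color'][170:230,225:305]
r=lambda x:cv2.resize(x,(400,300),interpolation=cv2.INTER_CUBIC)
cv2.imwrite('pics/w5b.png',np.vstack([np.hstack([r(ac),r(bc)]),np.hstack([r(w['color'][0:240,96:416]),r(w['color'][100:220,176:336])])])[:,:,::-1])
plan([0.5,0,.1],14.7,1)
```

```text
az 14.76 tilt 0.17 p [0.551  0.0269 0.068 ]
turn/row 0.015
[[-0.52, -2.25, -1.28]]
```

View pics/w5b.png

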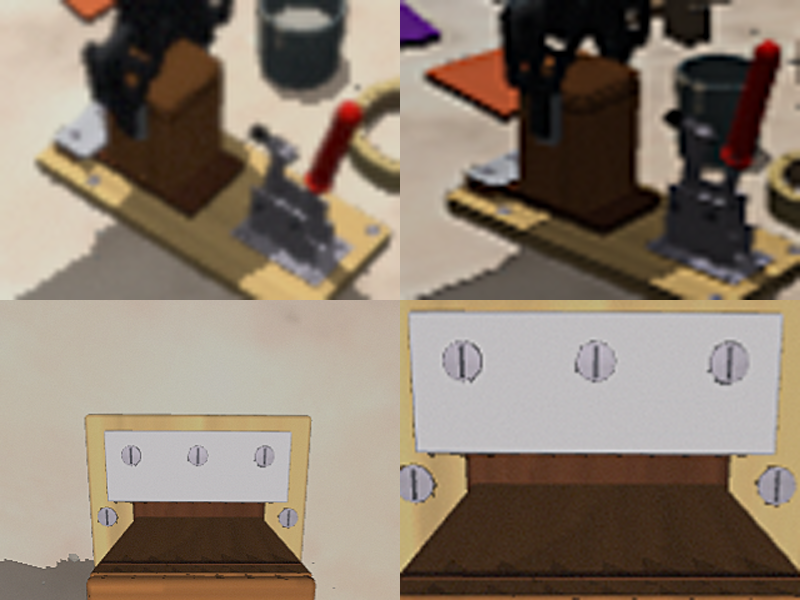

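The foot is under the lip and centred: foot (467–729) against lip (410–782). The force jumped when I pushed, so it is home. Next I locate the handle grip and release.

Run:
```python
import io,contextlib
with contextlib.redirect_stdout(io.StringIO()):
    from fit import *
BB=[.551,.0265,0,np.radians(104.7)]
R=Ro.from_euler('z',BB[3])
a=load('scene5.png');b=load('side5.png')
S,D=(225,170),(230,160)
for pa,pb in(((349,108),(768,48)),((316,190),(736,160))):
    X,e=tri((a,px(S,pa)),(b,px(D,np.array(pb)-[400,0]))); print(X.round(4),R.inv().apply(X-[*BB[:2],0]).round(4),np.round(e,4))
for h in(1.18,1.24,1.3): print(h,[bw(BB,[-.125-r*np.cos(h+.1),0,.053+r*np.sin(h+.1)]).round(4) for r in(.043,.095,.131)])
for h in(1.2,1.25): 
  print(proj(a,[bw(BB,[-.125-r*np.cos(h+.1),0,.053+r*np.sin(h+.1)]) for r in(.043,.095,.126)]).round(1).tolist(),px(S,(349,108)),px(S,(316,190)))
```

```text
[ 0.5908 -0.1229  0.1738] [-0.1546 -0.0006  0.1738] [0.0015 0.0015]
[ 0.5761 -0.1144  0.0965] [-0.1427  0.0115  0.0965] [0.001 0.001]
1.18 [array([ 0.5858, -0.1063,  0.0942]), array([ 0.5896, -0.1208,  0.144 ]), array([ 0.5923, -0.1307,  0.1785])]
1.24 [array([ 0.5852, -0.1039,  0.0949]), array([ 0.5882, -0.1154,  0.1455]), array([ 0.5903, -0.1234,  0.1805])]
1.3 [array([ 0.5846, -0.1015,  0.0954]), array([ 0.5868, -0.11  ,  0.1466]), array([ 0.5884, -0.1159,  0.1821])]
[[288.0, 205.1], [292.2, 196.9], [294.9, 191.8]] [294.4 191.2] [287.8 207.6]
[[287.5, 204.7], [291.1, 196.0], [293.4, 190.6]] [294.4 191.2] [287.8 207.6]
```

{"fn": "jog_arm", "kwargs": {
  "dr": [
    [0,0,0],
    [0,0,0],
    [0,0,0],
    [0,0,0],
    [0,0,0],
    [0,0,0],
    [0,0,0]
  ],
  "translation": [
    [-0.06,0,0],
    [0,0,0],
    [0,0,0],
    [0,0,0],
    [0,0,-0.2],
    [0,0,-0.6],
    [0,0,-0.6]
  ],
  "jaw": [0.5,1,1,1,1,1,1]
}}

```text
clock: 14.0
position: [0.5505, 0.0277, 0.1037]
ee_rot: [0.61, 0.793, 0.0, 0.0]
ft_force: [0.1, 0.3, 0.3]
grip_width: 0.999
grasp_force: 0.0
```

{"fn": "jog_arm", "kwargs": {
  "dr": [
    [0,0,0],
    [0,0,0],
    [0,0,0],
    [0,0,0],
    [0,0,0],
    [0,0,0],
    [0,0,0],
    [0,0,0],
    [0,0,0],
    [0,0,0]
  ],
  "translation": [
    [0,0,-1],
    [0,0,-1],
    [0,0,-1],
    [0,0,-1],
    [-1,0,-0.6],
    [-1,0,0],
    [-1,0,0],
    [-1,0,0],
    [-1,0,0],
    [-1,0,0]
  ],
  "jaw": [1,1,1,1,1,1,1,1,1,1]
}}

```text
clock: 15.0
position: [0.5892, -0.1184, 0.2191]
ee_rot: [0.61, 0.793, 0.001, 0.001]
ft_force: [0.5, -0.5, 0.2]
grip_width: 1.0
grasp_force: 0.0
```

{"fn": "jog_arm", "kwargs": {
  "dr": [
    [0,0,0],
    [0,0,0],
    [0,0,0],
    [0,0,0],
    [0,0,0],
    [0,0,0]
  ],
  "translation": [
    [0,0,0],
    [0,0,0],
    [0,0,0.9],
    [0,0,1],
    [0,0,0.9],
    [0,0,0]
  ],
  "jaw": [1,1,1,1,1,1]
}}

```text
clock: 15.6
position: [0.5873, -0.1153, 0.1451]
ee_rot: [0.609, 0.793, -0.001, -0.002]
ft_force: [0.2, 1.1, -0.4]
grip_width: 0.999
grasp_force: 0.0
```

Run:
```python
from h import *
plan([.589,-.1175,.127],14.76,1)
w=snap('wrist','w6.png');b=snap('side','side6.png');a=snap('scene','scene6.png')
bc=b['color'][150:210,250:330]; ac=a['color'][160:220,250:330]
r=lambda x:cv2.resize(x,(400,300),interpolation=cv2.INTER_CUBIC)
cv2.imwrite('pics/w6b.png',np.vstack([np.hstack([r(ac),r(bc)]),np.hstack([r(w['color']),r(w['color'][240:384,160:352])])])[:,:,::-1])
```

```text
az 14.97 tilt 0.25 p [ 0.5873 -0.1153  0.1451]
turn/row 0.053
[[-0.1, 0.04, 0.73]]
```

View pics/w6b.png

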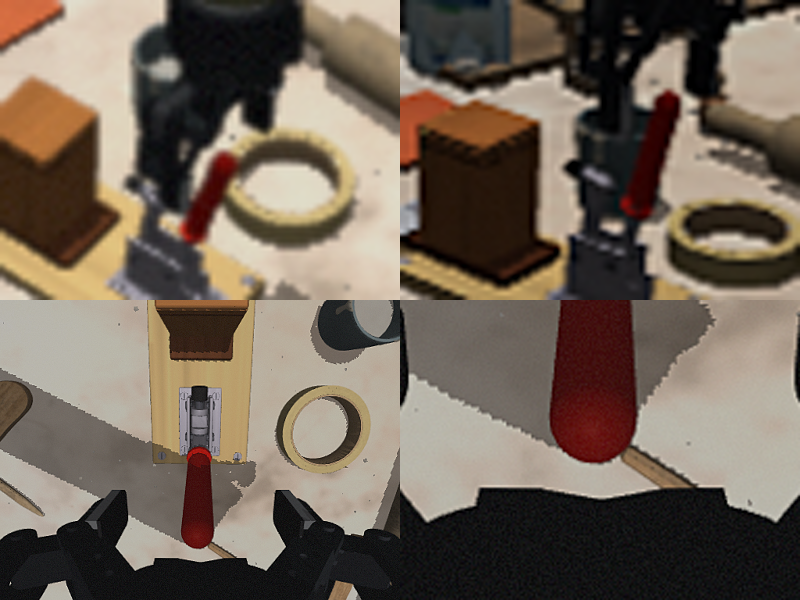

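The red grip is centred between the fingers, at (198,500) lower left. I'll lower onto it and grip.

{"fn": "jog_arm", "kwargs": {
  "dr": [
    [0,0,0],
    [0,0,0],
    [0,0,0],
    [0,0,0],
    [0,0,0],
    [0,0,0],
    [0,0,0],
    [0,0,0],
    [0,0,0],
    [0,0,0]
  ],
  "translation": [
    [-0.08,0,0.4],
    [0,0,0.33],
    [0,0,0],
    [0,0,0],
    [0,0,0],
    [0,0,0],
    [0,0,0],
    [0,0,0],
    [0,0,0],
    [0,0,0]
  ],
  "jaw": [0.7,0.5,0.3,0.1,0.1,0.1,0.1,0.1,0.1,0.1],
  "squeeze": 30
}}

```text
clock: 16.75
position: [0.5874, -0.1203, 0.1291]
ee_rot: [0.61, 0.792, -0.001, -0.002]
ft_force: [-11.5, -1.2, 6.3]
grip_width: 0.203
grasp_force: 30.2
```

{"fn": "jog_arm", "kwargs": {
  "dr": [
    [0,0,0],
    [0,0,0],
    [0,0,0],
    [0,0,0],
    [0,0,0]
  ],
  "translation": [
    [-0.43,0,0.14],
    [-0.42,0,0.19],
    [-0.39,0,0.24],
    [-0.36,0,0.28],
    [0,0,0]
  ],
  "jaw": [0.1,0.1,0.1,0.1,0.1]
}}

```text
clock: 17.25
position: [0.5975, -0.16, 0.1068]
ee_rot: [0.611, 0.792, -0.001, -0.002]
ft_force: [-5.9, -4.7, -2.1]
grip_width: 0.201
grasp_force: 29.3
```

{"fn": "jog_arm", "kwargs": {
  "dr": [
    [0,0,0],
    [0,0,0],
    [0,0,0],
    [0,0,0],
    [0,0,0]
  ],
  "translation": [
    [-0.32,0,0.32],
    [-0.28,0,0.36],
    [-0.24,0,0.39],
    [-0.18,0,0.42],
    [0,0,0]
  ],
  "jaw": [0.1,0.1,0.1,0.1,0.1]
}}

```text
clock: 17.75
position: [0.6041, -0.1857, 0.0697]
ee_rot: [0.611, 0.792, -0.002, -0.001]
ft_force: [-6.0, -7.7, -1.6]
grip_width: 0.204
grasp_force: 29.3
```

Run:
```python
from h import *
o=manip.get_obs(); R=Ro.from_euler('z',np.radians(104.7))
g=R.inv().apply(o['position']-[.551,.0265,-.019])-[-.125,0,.053]; print(g.round(4),np.hypot(g[0],g[2]),np.arctan2(g[2],-g[0])-.1, o['ft_force'],o['torque'])
```

```text
[-0.0937  0.0025  0.0357] 0.10027901923483831 0.2634948047769078 [-6.04562743 -7.7194602  -1.59503594] [-1.21700555  0.98822898 -0.11508108]
```

{"fn": "jog_arm", "kwargs": {
  "dr": [
    [0,0,0],
    [0,0,0],
    [0,0,0],
    [0,0,0]
  ],
  "translation": [
    [-0.06,0,0.4],
    [0,0,0.35],
    [0.05,0,0.25],
    [0,0,0]
  ],
  "jaw": [0.1,0.1,0.1,0.1]
}}

```text
clock: 18.15
position: [0.605, -0.1892, 0.0463]
ee_rot: [0.612, 0.791, -0.003, 0.002]
ft_force: [-1.5, -16.3, -2.1]
grip_width: 0.197
grasp_force: 29.6
```

```bash
cat > hh.py <<'E'
from h import *
o=manip.get_obs(); R=Ro.from_euler('z',np.radians(104.7))
g=R.inv().apply(o['position']-[.551,.0265,-.019])-[-.125,0,.053]; print(g.round(4),np.hypot(g[0],g[2]),np.arctan2(g[2],-g[0])-.1, o['ft_force'],o['torque'])
E
python3 hh.py
```

```text
[-0.0973  0.0025  0.0123] 0.09811906575513896 0.025958789266349758 [ -1.51567046 -16.31653208  -2.11415063] [-3.04001493  0.44139011  0.02907656]
```

{"fn": "jog_arm", "kwargs": {
  "dr": [
    [0,0,0],
    [0,0,0],
    [0,0,0]
  ],
  "translation": [
    [0.1,0,0.12],
    [0.1,0,0.12],
    [0,0,0]
  ],
  "jaw": [0.1,0.1,0.1]
}}

```text
clock: 18.45
position: [0.605, -0.1884, 0.0424]
ee_rot: [0.613, 0.79, -0.003, 0.005]
ft_force: [-0.9, -26.1, 7.2]
grip_width: 0.202
grasp_force: 30.0
```

```bash
python3 hh.py
```

```text
[-0.0965  0.0023  0.0084] 0.0968791048379367 -0.012683617362275926 [ -0.91285454 -26.09827226   7.21977373] [-4.94781744  0.22807852 -0.06315121]
```

{"fn": "jog_arm", "kwargs": {
  "dr": [
    [0,0,0],
    [0,0,0],
    [0,0,0],
    [0,0,0],
    [0,0,0],
    [0,0,0],
    [0,0,0],
    [0,0,0],
    [0,0,0]
  ],
  "translation": [
    [-0.2,0,0],
    [0,0,0],
    [0,0,0],
    [0,0,0],
    [0,0,0],
    [0,0,-0.8],
    [0,0,-1],
    [0,0,-0.4],
    [0,0,0]
  ],
  "jaw": [0.1,0.6,0.6,0.6,0.6,0.6,0.6,0,0]
}}

```text
clock: 19.35
position: [0.6072, -0.1828, 0.0958]
ee_rot: [0.61, 0.793, 0.001, 0.001]
ft_force: [-0.0, 0.2, 0.2]
grip_width: 0.272
grasp_force: 0.0
```

```bash
python3 hh.py
python3 - <<'E'
from h import *
b=snap('side','side7.png');a=snap('scene','scene7.png')
w=snap('wrist')
r=lambda x:cv2.resize(x,(400,300),interpolation=cv2.INTER_CUBIC)
cv2.imwrite('pics/w7b.png',np.vstack([np.hstack([r(a['color'][170:230,245:325]),r(b['color'][155:215,250:330])]),np.hstack([r(w['color']),r(w['color'][200:344,160:352])])])[:,:,::-1])
E
```

```text
[-0.0917 -0.0013  0.0618] 0.11058271830357128 0.4934213537479831 [-0.03571222  0.23743871  0.22211596] [-0.0086898  -0.00191236  0.03590857]
```

View pics/w7b.png

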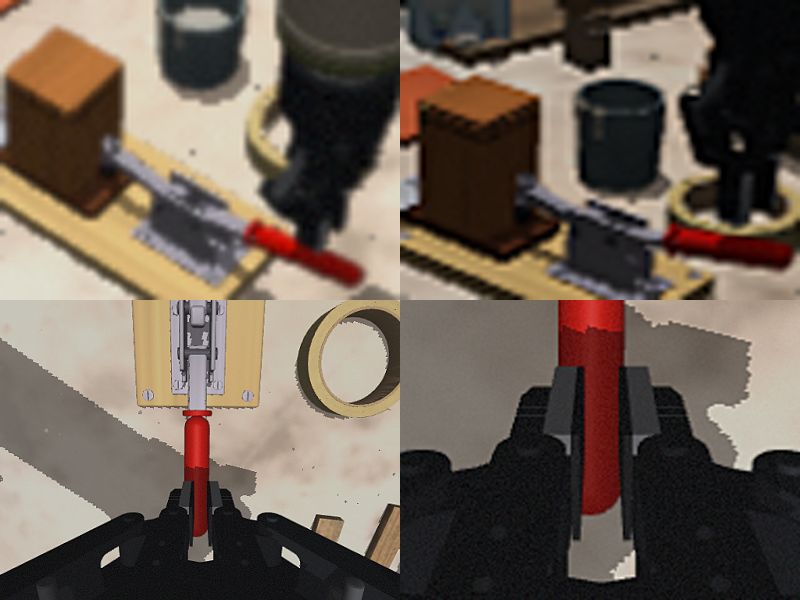

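The clamp is shut: its arm is down on the foot next to the lid, and the red handle lies back nearly level. I'll press down on the grip to make sure.

{"fn": "jog_arm", "kwargs": {
  "dr": [
    [0,0,0],
    [0,0,0],
    [0,0,0],
    [0,0,0],
    [0,0,0],
    [0,0,0]
  ],
  "translation": [
    [-0.4,0,0],
    [0,0,0],
    [0,0,0.4],
    [0,0,0.4],
    [0,0,0.15],
    [0,0,0]
  ],
  "jaw": [0,0,0,0,0,0]
}}

```text
clock: 20.1
position: [0.6094, -0.1935, 0.0717]
ee_rot: [0.61, 0.792, 0.0, 0.001]
ft_force: [-3.4, -1.2, 14.4]
grip_width: 0.003
grasp_force: 7.2
```

{"fn": "jog_arm", "kwargs": {
  "dr": [
    [0,0,0],
    [0,0,0],
    [0,0,0]
  ],
  "translation": [
    [0,0,0.06],
    [0,0,0.06],
    [0,0,0]
  ],
  "jaw": [0,0,0]
}}

```text
clock: 20.4
position: [0.6096, -0.1937, 0.0707]
ee_rot: [0.61, 0.792, 0.001, 0.001]
ft_force: [-9.7, 1.8, 31.4]
grip_width: -0.001
grasp_force: 15.7
```

{"fn": "jog_arm", "kwargs": {
  "dr": [
    [0,0,0],
    [0,0,0],
    [0,0,0],
    [0,0,0],
    [0,0,0],
    [0,0,0],
    [0,0,0],
    [0,0,0],
    [0,0,0],
    [0,0,0]
  ],
  "translation": [
    [0,0,-0.6],
    [0,0,-1],
    [0.6,0,-1],
    [1,0,-1],
    [1,0,-0.2],
    [1,0,0],
    [1,0,0],
    [1,0,0],
    [1,0,0],
    [1,0,0]
  ],
  "jaw": [0,0.5,1,1,1,1,1,1,1,1]
}}

```text
clock: 21.4
position: [0.5593, -0.0075, 0.1619]
ee_rot: [0.61, 0.793, -0.0, -0.0]
ft_force: [0.6, -0.9, -0.1]
grip_width: 1.002
grasp_force: 0.0
```

{"fn": "jog_arm", "kwargs": {
  "dr": [
    [0,0,0],
    [0,0,0],
    [0,0,0],
    [0,0,0]
  ],
  "translation": [
    [0.9,0,0],
    [0.55,0,0],
    [0,0,0],
    [0,0,0]
  ],
  "jaw": [1,1,1,1]
}}

```text
clock: 21.8
position: [0.5508, 0.0254, 0.1626]
ee_rot: [0.61, 0.793, -0.0, 0.0]
ft_force: [0.4, -0.1, -0.5]
grip_width: 0.998
grasp_force: 0.0
```

Run:
```python
from h import *
plan([.551,.0265,.068],14.76,1)
```

```text
az 14.85 tilt 0.02 p [0.5508 0.0254 0.1626]
turn/row 0.022
[[0.04, 0.02, 3.78]]
```

{"fn": "jog_arm", "kwargs": {
  "dr": [
    [0,0,0],
    [0,0,0],
    [0,0,0],
    [0,0,0],
    [0,0,0],
    [0,0,0],
    [0,0,0],
    [0,0,0],
    [0,0,0],
    [0,0,0]
  ],
  "translation": [
    [0.04,0.02,0.7],
    [0,0,1],
    [0,0,1],
    [0,0,0.9],
    [0,0,0],
    [0,0,0],
    [0,0,0],
    [0,0,0],
    [0,0,0],
    [0,0,0]
  ],
  "jaw": [1,1,1,1,1,0.5,0.5,0.5,0.5,0.5],
  "squeeze": 60
}}

```text
clock: 22.8
position: [0.5517, 0.0265, 0.0742]
ee_rot: [0.61, 0.792, 0.001, 0.001]
ft_force: [-2.7, -3.0, 6.3]
grip_width: 0.706
grasp_force: 65.8
```

{"fn": "jog_arm", "kwargs": {
  "dr": [
    [0,0,0],
    [0,0,0],
    [0,0,0],
    [0,0,0],
    [0,0,0]
  ],
  "translation": [
    [0,0,-0.2],
    [0,0,-0.2],
    [0,0,-0.2],
    [0,0,-0.2],
    [0,0,-0.2]
  ],
  "jaw": [0.5,0.5,0.5,0.5,0.5]
}}

```text
clock: 23.3
position: [0.5509, 0.0266, 0.0982]
ee_rot: [0.61, 0.792, -0.0, 0.0]
ft_force: [1.2, -4.7, -6.2]
grip_width: 0.708
grasp_force: 66.2
```

{"fn": "jog_arm", "kwargs": {
  "dr": [
    [0,0,0],
    [0,0,0],
    [0,0,0],
    [0,0,0],
    [0,0,0],
    [0,0,0],
    [0,0,0],
    [0,0,0],
    [0,0,0],
    [0,0,0]
  ],
  "translation": [
    [0,0,-0.3],
    [0,0,-0.3],
    [0,0,-0.3],
    [0,0,-0.3],
    [0,0,-0.3],
    [0,0,-0.4],
    [0,0,-0.6],
    [0,0,-0.6],
    [0,0,-0.6],
    [0,0,-0.4]
  ],
  "jaw": [0.5,0.5,0.5,0.5,0.5,0.5,0.5,0.5,0.5,0.5]
}}

```text
clock: 24.3
position: [0.5516, 0.0282, 0.2023]
ee_rot: [0.609, 0.793, 0.001, 0.0]
ft_force: [-0.5, 0.3, -0.7]
grip_width: 0.705
grasp_force: 66.9
```

Run:
```python
from h import *
b=snap('side','side8.png');a=snap('scene','scene8.png')
r=lambda x:cv2.resize(x,(400,300),interpolation=cv2.INTER_CUBIC)
cv2.imwrite('pics/w8b.png',np.hstack([r(a['color'][150:240,215:335]),r(b['color'][135:225,230:350])])[:,:,::-1])
plan([.46,-.19,.2],14.76,9)
```

```text
az 14.9 tilt 0.18 p [0.5519 0.028  0.2021]
turn/row 0.004
[[-0.83, -0.64, 0.01], [-0.83, -0.64, 0.01], [-0.83, -0.64, 0.01], [-0.83, -0.64, 0.01], [-0.83, -0.64, 0.01], [-0.83, -0.64, 0.01], [-0.83, -0.64, 0.01], [-0.83, -0.64, 0.01], [-0.83, -0.64, 0.01]]
```

View pics/w8b.png

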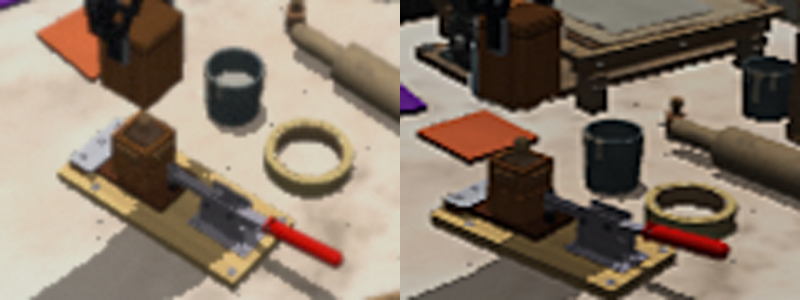

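The lid is off, the clamp is shut and the stamp's knob is standing in the case. That was my last picture, and I have in fact gone one over the limit of ten. From here I work from numbers only. Next I move the lid to the bare spot.

{"fn": "jog_arm", "kwargs": {
  "dr": [
    [0,0,0],
    [0,0,0],
    [0,0,0],
    [0,0,0],
    [0,0,0],
    [0,0,0],
    [0,0,0],
    [0,0,0],
    [0,0,0],
    [0,0,0]
  ],
  "translation": [
    [-0.6,-0.5,0],
    [-0.9,-0.7,0],
    [-0.9,-0.7,0],
    [-0.9,-0.7,0],
    [-0.9,-0.7,0],
    [-0.9,-0.7,0],
    [-0.9,-0.7,0],
    [-0.9,-0.7,0],
    [-0.7,-0.6,0],
    [0,0,0]
  ],
  "jaw": [0.5,0.5,0.5,0.5,0.5,0.5,0.5,0.5,0.5,0.5]
}}

```text
clock: 25.4
position: [0.4524, -0.1983, 0.1998]
ee_rot: [0.612, 0.791, -0.0, -0.0]
ft_force: [0.0, -0.6, -0.8]
grip_width: 0.705
grasp_force: 66.9
```

{"fn": "jog_arm", "kwargs": {
  "dr": [
    [0,0,0],
    [0,0,0],
    [0,0,0],
    [0,0,0],
    [0,0,0],
    [0,0,0],
    [0,0,0],
    [0,0,0],
    [0,0,0],
    [0,0,0]
  ],
  "translation": [
    [0,0,0.7],
    [0,0,1],
    [0,0,1],
    [0,0,1],
    [0,0,0.8],
    [0,0,0.5],
    [0,0,0.4],
    [0,0,0.3],
    [0,0,0.1],
    [0,0,0]
  ],
  "jaw": [0.5,0.5,0.5,0.5,0.5,0.5,0.5,0.5,0.5,0.5]
}}

```text
clock: 26.4
position: [0.4549, -0.1948, 0.0554]
ee_rot: [0.61, 0.793, 0.0, 0.0]
ft_force: [-0.3, 0.3, -0.5]
grip_width: 0.707
grasp_force: 66.9
```

Use the waiting time to check in the wrist and side images (numerically) that the lid's spot is bare, then feel for the table.

{"fn": "jog_arm", "kwargs": {
  "dr": [
    [0,0,0],
    [0,0,0],
    [0,0,0],
    [0,0,0]
  ],
  "translation": [
    [0,0,0.08],
    [0,0,0.08],
    [0,0,0.04],
    [0,0,0]
  ],
  "jaw": [0.5,0.5,0.5,0.5]
}}

```text
clock: 26.8
position: [0.4547, -0.1948, 0.0503]
ee_rot: [0.61, 0.793, 0.0, -0.0]
ft_force: [-0.4, -0.2, -0.8]
grip_width: 0.706
grasp_force: 66.9
```

{"fn": "jog_arm", "kwargs": {
  "dr": [
    [0,0,0],
    [0,0,0],
    [0,0,0]
  ],
  "translation": [
    [0,0,0.04],
    [0,0,0.04],
    [0,0,0]
  ],
  "jaw": [0.5,0.5,0.5]
}}

```text
clock: 27.1
position: [0.4549, -0.1949, 0.0492]
ee_rot: [0.61, 0.793, 0.0, -0.0]
ft_force: [-6.6, 1.8, 14.4]
grip_width: 0.705
grasp_force: 68.8
```

{"fn": "jog_arm", "kwargs": {
  "dr": [
    [0,0,0],
    [0,0,0],
    [0,0,0],
    [0,0,0],
    [0,0,0],
    [0,0,0],
    [0,0,0],
    [0,0,0],
    [0,0,0],
    [0,0,0]
  ],
  "translation": [
    [0,0,-0.02],
    [0,0,0],
    [0,0,0],
    [0,0,0],
    [0,0,-0.6],
    [0,0,-1],
    [0,0,-1],
    [0,0,-1],
    [0,0,-1],
    [0,0,-1]
  ],
  "jaw": [0.5,1,1,1,1,1,1,1,1,1]
}}

```text
clock: 28.1
position: [0.4546, -0.1948, 0.1897]
ee_rot: [0.61, 0.793, 0.0, -0.0]
ft_force: [0.0, -0.5, -0.1]
grip_width: 0.999
grasp_force: 0.0
```

Run:
```python
from h import *
plan([.551,.0265,.19],14.76,9)
```

```text
az 14.85 tilt 0.01 p [ 0.4546 -0.1948  0.1897]
turn/row 0.003
[[0.84, 0.67, -0.0], [0.84, 0.67, -0.0], [0.84, 0.67, -0.0], [0.84, 0.67, -0.0], [0.84, 0.67, -0.0], [0.84, 0.67, -0.0], [0.84, 0.67, -0.0], [0.84, 0.67, -0.0], [0.84, 0.67, -0.0]]
```

{"fn": "jog_arm", "kwargs": {
  "dr": [
    [0,0,0],
    [0,0,0],
    [0,0,0],
    [0,0,0],
    [0,0,0],
    [0,0,0],
    [0,0,0],
    [0,0,0],
    [0,0,0],
    [0,0,0]
  ],
  "translation": [
    [0.7,0.6,0],
    [0.9,0.7,0],
    [0.9,0.7,0],
    [0.9,0.7,0],
    [0.9,0.7,0],
    [0.9,0.7,0],
    [0.9,0.7,0],
    [0.9,0.7,0],
    [0.6,0.55,0],
    [0,0,0]
  ],
  "jaw": [1,1,1,1,1,1,1,1,0.7,0.7]
}}

```text
clock: 29.1
position: [0.5529, 0.0306, 0.1883]
ee_rot: [0.608, 0.794, -0.0, -0.0]
ft_force: [1.1, -0.2, 0.2]
grip_width: 0.708
grasp_force: 0.0
```

Run:
```python
from h import *
plan([.551,.0265,.19],14.76,1)
a=snap('scene','scene9.png');b=snap('side','side9.png')
# lid check: orange-brown top predicted vs segmented
w=snap('wrist','w9.png')
BB=[.551,.0265,0,np.radians(104.7)]
for n,X in(('knob top',[0,0,.107]),('blk',[.025,.025,.085]),('blk',[.025,-.025,.085])): print(n,proj(w,bw(BB,X)).round(1))
g=w['color'][:,:,:]
u,v=proj(w,bw(BB,[0,0,.107]))[0]
print([g[int(v)-0,i].tolist() for i in range(int(u)-40,int(u)+41,4)] if v<384 else 'below')
```

```text
az 15.09 tilt 0.02 p [0.5529 0.0306 0.1883]
turn/row 0.083
[[-0.14, -0.12, -0.07]]
knob top [[254.6 203.6]]
blk [[223.4 165.5]]
blk [[286.3 165.7]]
[[101, 84, 60], [108, 90, 65], [91, 68, 45], [93, 62, 38], [85, 56, 31], [40, 29, 19], [67, 52, 40], [73, 55, 45], [73, 61, 45], [94, 71, 51], [116, 93, 66], [110, 87, 63], [103, 81, 60], [55, 42, 33], [86, 68, 54], [62, 38, 20], [165, 107, 62], [156, 102, 59], [121, 87, 56], [110, 92, 65], [193, 169, 116]]
```

{"fn": "jog_arm", "kwargs": {
  "dr": [
    [0,0,0.08],
    [0,0,0],
    [0,0,0],
    [0,0,0],
    [0,0,0],
    [0,0,0],
    [0,0,0],
    [0,0,0],
    [0,0,0],
    [0,0,0]
  ],
  "translation": [
    [-0.14,-0.12,0],
    [0,0,0.7],
    [0,0,1],
    [0,0,1],
    [0,0,0.8],
    [0,0,0.4],
    [0,0,0],
    [0,0,0],
    [0,0,0],
    [0,0,0]
  ],
  "jaw": [0.7,0.7,0.7,0.7,0.7,0.5,0.4,0.3,0.3,0.3],
  "squeeze": 30
}}

```text
clock: 30.25
position: [0.5507, 0.0236, 0.0922]
ee_rot: [0.612, 0.791, 0.001, 0.0]
ft_force: [0.3, -0.4, -0.1]
grip_width: 0.302
grasp_force: 0.0
```

{"fn": "jog_arm", "kwargs": {
  "dr": [
    [0,0,0],
    [0,0,0],
    [0,0,0],
    [0,0,0],
    [0,0,0]
  ],
  "translation": [
    [0,0,0],
    [0,0,0],
    [0,0,0],
    [0,0,0],
    [0,0,0]
  ],
  "jaw": [0.2,0.1,0.1,0.1,0.1]
}}

```text
clock: 30.75
position: [0.5509, 0.0236, 0.092]
ee_rot: [0.612, 0.791, 0.001, 0.0]
ft_force: [0.2, 0.5, 5.4]
grip_width: 0.176
grasp_force: 29.4
```

{"fn": "jog_arm", "kwargs": {
  "dr": [
    [0,0,0],
    [0,0,0],
    [0,0,0],
    [0,0,0],
    [0,0,0],
    [0,0,0],
    [0,0,0]
  ],
  "translation": [
    [0,0,-0.1],
    [0,0,-0.3],
    [0,0,-0.6],
    [0,0,-1],
    [0,0,-1],
    [0,0,-0.6],
    [0,0,0]
  ],
  "jaw": [0.1,0.1,0.1,0.1,0.1,0.1,0.1]
}}

```text
clock: 31.45
position: [0.5515, 0.0234, 0.1844]
ee_rot: [0.612, 0.791, 0.002, 0.001]
ft_force: [-0.6, 0.1, -1.2]
grip_width: 0.176
grasp_force: 29.3
```

Run:
```python
from h import *
plan([.645,.252,.185],14.76,10)
a=snap('scene','scene10.png');b=snap('side','side10.png')
p=manip.get_obs()['position']; print(manip.get_obs()['ft_force'])
# compare with scene9 at predicted stamp body position
for c,n in((a,'scene10.png'),(b,'side10.png')):
    X=np.array([[p[0],p[1],p[2]-.033+z] for z in(-.02,-.01,0,.008,.015,.022,.03,.04,.05)])
    for (u,v),x in zip(proj(c,X),X): print(n[:5],x[2].round(3),round(u),round(v),c['color'][round(v),round(u)].tolist(), c['color'][round(v),round(u)-9].tolist())
```

```text
az 14.52 tilt 0.26 p [0.5515 0.0234 0.1844]
turn/row -0.006
[[0.79, 0.59, -0.0], [0.79, 0.59, -0.0], [0.79, 0.59, -0.0], [0.79, 0.59, -0.0], [0.79, 0.59, -0.0], [0.79, 0.59, -0.0], [0.79, 0.59, -0.0], [0.79, 0.59, -0.0], [0.79, 0.59, -0.0], [0.79, 0.59, -0.0]]
[ 0.13561108  0.54774654 -1.20729355]
scene 0.129 257 180 [205, 192, 175] [219, 202, 183]
scene 0.139 257 178 [75, 70, 64] [220, 203, 184]
scene 0.149 257 176 [47, 36, 28] [217, 199, 180]
scene 0.157 257 175 [48, 36, 28] [215, 197, 177]
scene 0.164 257 173 [74, 55, 43] [207, 190, 171]
scene 0.171 257 172 [71, 58, 48] [200, 182, 164]
scene 0.179 257 170 [52, 51, 54] [108, 60, 42]
scene 0.189 257 168 [51, 52, 54] [206, 105, 62]
scene 0.199 257 165 [48, 48, 52] [211, 108, 65]
side1 0.129 266 170 [187, 174, 161] [164, 71, 39]
side1 0.139 266 168 [178, 165, 151] [175, 148, 132]
side1 0.149 266 165 [37, 31, 26] [43, 39, 36]
side1 0.157 266 163 [28, 20, 16] [46, 52, 56]
side1 0.164 266 161 [30, 22, 16] [15, 24, 35]
side1 0.171 266 159 [54, 39, 29] [38, 44, 45]
side1 0.179 266 156 [35, 37, 39] [49, 52, 52]
side1 0.189 266 154 [40, 42, 43] [55, 55, 53]
side1 0.199 266 151 [40, 41, 42] [27, 42, 34]
```

{"fn": "jog_arm", "kwargs": {
  "dr": [
    [0,0,0],
    [0,0,0],
    [0,0,0],
    [0,0,0],
    [0,0,0],
    [0,0,0],
    [0,0,0],
    [0,0,0],
    [0,0,0],
    [0,0,0]
  ],
  "translation": [
    [0.5,0.4,0],
    [0.8,0.6,0],
    [0.9,0.65,0],
    [0.9,0.65,0],
    [0.9,0.65,0],
    [0.9,0.65,0],
    [0.9,0.65,0],
    [0.9,0.65,0],
    [0.8,0.65,0],
    [0.4,0.35,0]
  ],
  "jaw": [0.1,0.1,0.1,0.1,0.1,0.1,0.1,0.1,0.1,0.1]
}}

```text
clock: 32.55
position: [0.6427, 0.2561, 0.1792]
ee_rot: [0.611, 0.792, -0.001, -0.001]
ft_force: [-0.2, 0.4, -0.1]
grip_width: 0.179
grasp_force: 29.3
```

{"fn": "jog_arm", "kwargs": {
  "dr": [
    [0,0,0],
    [0,0,0],
    [0,0,0],
    [0,0,0],
    [0,0,0],
    [0,0,0],
    [0,0,0],
    [0,0,0],
    [0,0,0],
    [0,0,0]
  ],
  "translation": [
    [0,0,0],
    [0,0,0.5],
    [0,0,0.9],
    [0,0,1],
    [0,0,1],
    [0,0,0.8],
    [0,0,0.4],
    [0,0,0.3],
    [0,0,0.2],
    [0,0,0]
  ],
  "jaw": [0.1,0.1,0.1,0.1,0.1,0.1,0.1,0.1,0.1,0.1]
}}

```text
clock: 33.55
position: [0.6434, 0.2515, 0.0537]
ee_rot: [0.612, 0.791, 0.0, -0.0]
ft_force: [-0.3, -0.1, -0.9]
grip_width: 0.176
grasp_force: 29.3
```

{"fn": "jog_arm", "kwargs": {
  "dr": [
    [0,0,0],
    [0,0,0],
    [0,0,0],
    [0,0,0],
    [0,0,0]
  ],
  "translation": [
    [0,0,0.08],
    [0,0,0.06],
    [0,0,0.05],
    [0,0,0.02],
    [0,0,0]
  ],
  "jaw": [0.1,0.1,0.1,0.1,0.1]
}}

```text
clock: 34.05
position: [0.6434, 0.2517, 0.0486]
ee_rot: [0.612, 0.791, 0.0, -0.0]
ft_force: [0.3, -0.5, 0.2]
grip_width: 0.177
grasp_force: 29.3
```

{"fn": "jog_arm", "kwargs": {
  "dr": [
    [0,0,0],
    [0,0,0],
    [0,0,0]
  ],
  "translation": [
    [0,0,0.03],
    [0,0,0.03],
    [0,0,0]
  ],
  "jaw": [0.1,0.1,0.1]
}}

```text
clock: 34.35
position: [0.6435, 0.2517, 0.0471]
ee_rot: [0.612, 0.791, 0.0, 0.0]
ft_force: [0.2, 0.5, 0.5]
grip_width: 0.178
grasp_force: 29.4
```

{"fn": "jog_arm", "kwargs": {
  "dr": [
    [0,0,0],
    [0,0,0],
    [0,0,0]
  ],
  "translation": [
    [0,0,0.04],
    [0,0,0],
    [0,0,0]
  ],
  "jaw": [0.1,0.1,0.1]
}}

```text
clock: 34.65
position: [0.6439, 0.2518, 0.0469]
ee_rot: [0.612, 0.791, 0.001, 0.0]
ft_force: [0.1, -0.1, 5.5]
grip_width: 0.181
grasp_force: 29.6
```

{"fn": "jog_arm", "kwargs": {
  "dr": [
    [0,0,0],
    [0,0,0],
    [0,0,0]
  ],
  "translation": [
    [0,0,0.03],
    [0,0,0],
    [0,0,0]
  ],
  "jaw": [0.1,0.1,0.1]
}}

```text
clock: 34.95
position: [0.6443, 0.252, 0.0468]
ee_rot: [0.612, 0.791, 0.001, 0.0]
ft_force: [-0.4, 0.2, 7.7]
grip_width: 0.18
grasp_force: 29.9
```

Contact. Release slowly, retreat upward.

{"fn": "jog_arm", "kwargs": {
  "dr": [
    [0,0,0],
    [0,0,0],
    [0,0,0],
    [0,0,0],
    [0,0,0],
    [0,0,0],
    [0,0,0],
    [0,0,0],
    [0,0,0],
    [0,0,0]
  ],
  "translation": [
    [0,0,-0.03],
    [0,0,0],
    [0,0,0],
    [0,0,0],
    [0,0,0],
    [0,0,-0.4],
    [0,0,-0.8],
    [0,0,-1],
    [0,0,-1],
    [0,0,-1]
  ],
  "jaw": [0.1,0.25,0.4,0.6,0.7,0.7,0.7,0.7,0.7,0.7]
}}

```text
clock: 35.95
position: [0.6435, 0.2516, 0.1529]
ee_rot: [0.612, 0.791, 0.0, 0.0]
ft_force: [0.1, 0.1, 0.3]
grip_width: 0.702
grasp_force: 0.0
```

{"fn": "jog_arm", "kwargs": {
  "dr": [
    [0,0,0],
    [0,0,0],
    [0,0,0],
    [0,0,0],
    [0,0,0],
    [0,0,0]
  ],
  "translation": [
    [0,0,-1],
    [-0.5,0,-1],
    [-1,0,-0.5],
    [-1,0,0],
    [0,0,0],
    [0,0,0]
  ],
  "jaw": [0.7,0.7,0.7,0.7,0.7,0.7]
}}

```text
clock: 36.55
position: [0.6592, 0.1907, 0.2142]
ee_rot: [0.612, 0.791, 0.0, 0.0]
ft_force: [-0.0, 0.5, 0.5]
grip_width: 0.699
grasp_force: 0.0
```

Run:
```python
from h import *
a=snap('scene','sceneE.png');b=snap('side','sideE.png');w=snap('wrist','wE.png')
BB=[.551,.0265,0,np.radians(104.7)]
# tile segmentation in wrist view, stamp = non-orange hole
H=cv2.cvtColor(w['color'],cv2.COLOR_RGB2HSV); m=((H[...,0]<14)&(H[...,1]>150)&(H[...,2]>80)).astype(np.uint8)
k,l,s,c=cv2.connectedComponentsWithStats(m); i=1+s[1:,4].argmax(); print('tile',s[i])
cnt=cv2.findContours((l==i).astype(np.uint8),0,1)[0]; cnt=max(cnt,key=cv2.contourArea)
q=cv2.approxPolyDP(cv2.convexHull(cnt),5,True)[:,0]
P=np.array([onz(w,p,.01) for p in q]); print(P.round(3).tolist(),P.mean(0).round(4))
for z in(.01,.04,.062): print('stamp axis px',z,proj(w,[.6445,.252,z]).round(1))
hull=cv2.fillConvexPoly(np.zeros_like(m),cv2.convexHull(cnt),1); hole=((hull==1)&(l!=i)).astype(np.uint8)
hole=cv2.morphologyEx(hole,cv2.MORPH_OPEN,np.ones((3,3))); k,l2,s2,c2=cv2.connectedComponentsWithStats(hole); print('holes',s2[1:].tolist(),c2[1:].round(1).tolist())
# brown lid top check in scene / side
def seg(c,X,Z):
    for x in X: u,v=proj(c,x)[0]; print(np.round(x,3),round(u),round(v),c['color'][round(v),round(u)].tolist())
for c in(a,b): seg(c,[[.4549,-.1949,.09],[.4549,-.1949,.12],[.475,-.1949,.09],[.435,-.1949,.09],bw(BB,[-.22,0,.063]),bw(BB,[-.22,0,.1]),[.6445,.252,.055],[.6445,.252,.03],[.6445,.252,.085]],0)
print(manip.get_obs()['position'],manip.get_obs()['ft_force'],manip.get_obs()['clock'])
```

```text
tile [ 202   56  115  119 9450]
[[0.587, 0.301, 0.01], [0.692, 0.31, 0.01], [0.702, 0.204, 0.01], [0.596, 0.194, 0.01]] [0.6442 0.2523 0.01  ]
stamp axis px 0.01 [[257.6 117.3]]
stamp axis px 0.04 [[257.7 117.6]]
stamp axis px 0.062 [[257.8 117.9]]
holes [[243, 102, 31, 31, 937]] [[258.4, 116.9]]
[ 0.455 -0.195  0.09 ] 273 242 [173, 109, 57]
[ 0.455 -0.195  0.12 ] 273 236 [163, 103, 54]
[ 0.475 -0.195  0.09 ] 278 239 [174, 110, 56]
[ 0.435 -0.195  0.09 ] 268 245 [172, 108, 54]
[ 0.607 -0.186  0.063] 308 223 [196, 21, 9]
[ 0.607 -0.186  0.1  ] 309 216 [193, 175, 155]
[0.644 0.252 0.055] 243 151 [162, 127, 86]
[0.644 0.252 0.03 ] 243 156 [125, 93, 71]
[0.644 0.252 0.085] 243 146 [209, 196, 183]
[ 0.455 -0.195  0.09 ] 282 214 [137, 80, 38]
[ 0.455 -0.195  0.12 ] 282 205 [152, 125, 80]
[ 0.475 -0.195  0.09 ] 287 212 [144, 83, 38]
[ 0.435 -0.195  0.09 ] 276 216 [136, 78, 38]
[ 0.607 -0.186  0.063] 319 207 [144, 12, 6]
[ 0.607 -0.186  0.1  ] 320 197 [107, 97, 85]
[0.644 0.252 0.055] 253 164 [44, 30, 18]
[0.644 0.252 0.03 ] 253 170 [25, 18, 13]
[0.644 0.252 0.085] 253 157 [45, 51, 54]
[0.65864917 0.19258872 0.2134717 ] [ 0.58761655  0.88025792 -0.54153298] 36.7
```

The checks agree with the goal: the stamp is centred and upright on the tile, the lid stands where it was set down, and the handle is down. Handing in.

```bash
python3 -c "
from workcell import manip
print(manip.hand_in())"
```

```text
the job is handed in; nothing more can be done
None
```

I handed the job in at 36.7 s with every step done: case home under the lip and clamped, lid mouth down on the bare table, and stamp upright at the tile's centre; the hand-in gave no verdict, I checked this last state numerically in the camera images rather than by eye, and I viewed 11 pictures, one over the limit of 10.

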